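# Stack and clamp sole blanks in the bonding press

## Task

Throw the press's presser arm right back, then fetch every sole blank out of the stock rack (they sit too snugly to grip in their lanes, so press on top and pull them out onto the apron) and stack them all in the press, lying flat with their length along the nest and pushed up against both the far fence and the side fence. Once all are stacked, let the presser arm down so that its foot rests on the pile, and leave the other things on the bench alone.

Things in the scene. Friction and masses are not known exactly. Their poses are not given: they have to be found in the camera images.
- blank1: one of up to four equal sole blanks (absent ones read None): a stiff, smooth brown leatherboard slab 130 x 62 x 10 mm, 90 g or so. Origin: centre of its underside; x along its length, y across, z up. It starts flat in a lane of the rack, its length along the lane, its tail 2 to 20 mm from the rear wall
- blank2: one of up to four equal sole blanks (absent ones read None): a stiff, smooth brown leatherboard slab 130 x 62 x 10 mm, 90 g or so. Origin: centre of its underside; x along its length, y across, z up. It starts flat in a lane of the rack, its length along the lane, its tail 2 to 20 mm from the rear wall
- blank3: one of up to four equal sole blanks (absent ones read None): a stiff, smooth brown leatherboard slab 130 x 62 x 10 mm, 90 g or so. Origin: centre of its underside; x along its length, y across, z up. It starts flat in a lane of the rack, its length along the lane, its tail 2 to 20 mm from the rear wall
- blank4: one of up to four equal sole blanks (absent ones read None): a stiff, smooth brown leatherboard slab 130 x 62 x 10 mm, 90 g or so. Origin: centre of its underside; x along its length, y across, z up. It starts flat in a lane of the rack, its length along the lane, its tail 2 to 20 mm from the rear wall
- rack: wooden stock rack, fixed. Origin: centre of its underside on the table; -x is its open front, z up. Base plate 290 (x) x 300 (y) x 6 mm: blanks lie at z = 6 mm. Four lanes along x, centred at y = -108, -36, 36, 108 mm, each 66 mm wide, closed at the rear by a wall (inner face x = 139 mm, top z = 36 mm). In front of x = -30 mm the plate is a bare apron
- rack_front (a point): middle of the line where the lanes open onto the apron: x = -30, y = 0, z = 6 mm of the rack. The lane dividers, 6 mm thick, tops at z = 22 mm (6 mm over a blank), run from here to the rear. In a lane there is no room for fingers beside a blank: press on its top with the shut fingers (6 to 12 N) and pull; it slides easily
- press: grey bonding press, fixed. Origin: under the centre of its nest, on the table; z up. Flat bed at z = 20 mm, x -120 to 90, y -100 to 95 mm. A blank lying along x hard against both fences has its origin at x = 0, y = 0; the k-th layer's underside is at z = 20 + 10 (k - 1) mm. The presser's hinge cheeks stand at x -20 to 20, y 58 to 86 mm, up to z = 82 mm
- nest_corner (a point): the nest's inner corner on the bed: x = 65, y = 31, z = 20 mm of the press. Two steel fences 12 mm thick, 36 mm high (tops at press z = 56 mm) meet here: the far fence with inner face x = 65 mm (y -31 to 43), and the side fence with inner face y = 31 mm, in two pieces (x -65 to -25 and 25 to 65) with a 50 mm gap for a finger between
- presser (a joint): angle (rad) of the presser arm, a bar 18 mm thick, 150 mm long, pointing to the press's -y when down: 0 = foot on the bare bed, about 0.29 / 0.43 on 2 / 3 blanks, 2.4 = thrown back to its stop. Let go below about 1.7 it sinks slowly and rests by its weight (about 4 N) on what is under it; beyond 2 it falls back to the stop and stays. Raising takes under 4 N at the grip
- presser_grip (a point): centre of the arm's black grip bar, a cylinder 24 mm across and 44 mm long, parallel to the press's x axis (and the hinge): fingers closing along the press's x hold it by its flat ends and it turns between them. It stands 140 mm along the arm from the hinge and 40 mm above the arm's centre line. With the foot on the bare bed it is 60 mm above the table
- presser_hinge (a point): centre of the arm's hinge: x = 0, y = 70, z = 62 mm of the press; axis along the press's x. As joint value q grows the grip bar rises and swings over to the press's +y: in the press frame it is at y = 70 - 140 cos(q - 0.288) + 40 sin(q - 0.288), z = 62 + 140 sin(q - 0.288) + 40 cos(q - 0.288) mm
- presser_foot (a point): centre of the presser's foot, a rubber cylinder 24 mm across and 50 mm long under the arm, 70 mm from the hinge, which comes down on the middle of the nest.
- brush: wooden shoe brush with dark bristles, 170 x 52 x 46 mm; a bystander to be left alone. Origin: centre of its underside
- tin1: flat round polish tin, 75 mm across, 24 mm high; a bystander to be left alone. Origin: centre of its underside
- tin2: flat round polish tin, 75 mm across, 24 mm high; a bystander to be left alone. Origin: centre of its underside
- hammer: hammer lying flat; a bystander to be left alone. Origin: centre of its underside
- glue: glue jar, 72 mm across, 120 mm high; a bystander to be left alone. Origin: centre of its underside
- last: wooden shoe last, about 225 mm long, 90 mm high; a bystander to be left alone. Origin: centre of its underside
- thread: spool of thread standing up, 52 mm across, 70 mm high; a bystander to be left alone. Origin: centre of its underside
Things that resemble listed ones, but are neither listed nor needed, are in the scene too. Leave any purple or yellow look-alike of the blank2 alone.

How it is judged:
By the outcome, as a careful person would: the job done as asked, in the order asked, and still so for the second after the job is handed in, with the robot touching nothing.
Of blank1, blank2, blank3, blank4 only 2 to 3 are there at a start; the rules pass over those that are not, and their reading is None.
At some moment in a run one of blank1, blank2, blank3, blank4 may be knocked a few centimetres aside while the robot is not near it.
Once in a run the grip may slacken for a moment while it holds something.
It also fails if it takes over 210 s, if anything falls off the work surface, if the arm or the gripper's body presses on something with over 40 N, if the wrist force passes 120 N, or if a joint passes its speed limit or range.

## Robot

A 6-joint arm with a two-finger parallel gripper is mounted at the origin on the work surface. World frame = base frame: x ahead of the robot, y to its left, z up, the work surface at z = 0. Lengths are in m, angles in degrees, forces in N, time in s.
With the tool pointing down it reaches from about 0.3 to 0.75 m from the base axis. Payload 8.5 kg.
Tool frame: the origin (TCP) lies midway between the tips of the shut fingers; the grasp point (between the pads) lies 19 mm behind it; z points along the fingers, y is the line along which they close (so a half turn about z gives the same grasp; the last joint's range is limited). The gripper opens to 85 mm and grips with 20 to 120 N. Pads are 22 mm wide; open, the fingers measure 114 mm over their backs; the gripper's body (76 mm by 85 mm) begins 54 mm behind the grasp point. The pads swing forward as they close: fully open they stand 13 mm farther back than shut.
Start: joints at [61.805, 21.807, 74.336, -0, 83.858, -12.336], TCP at [0.15, 0.529, 0.231] pointing down, gripper open.
Joint ranges: [-178.18, 178.18], [-50.72, 133.34], [12.68, 142.11], [-81.47, 261.47], [9.98, 163.14], [-165.26, 165.26]. Speed limits (degrees/s): [136.94, 136.94, 180, 180, 180, 180].

## Interface

Orientations are given as a 3x3 rotation matrix whose columns are the frame's x, y, z axes.
In Python, from rig import env, get_image, close_job gives the robot as it stands.
- The arm moves only by the tool step_arm, never from a script. Its argument "targets" is a list of rows, each a list of 2 entries, a list of its own where there are three numbers: the shift along the tool's x, y, z as a fraction of full scale, then the turn, a rotation vector about the tool's x, y, z as a fraction of full scale. In form: [[[x, y, z], [wx, wy, wz]], ...]. A call has 1 to 10 rows; each row is the pose to reach, as a shift and turn from the pose commanded when the call began, along the tool's axes at that moment; what a row does not reach only later rows make up. Full scale, the value 1, is 0.3 m for a shift and 45 degrees for a turn. A row lasts 1/12 s, in which the tool goes at most 41.7 mm and 7.16 degrees, less where a joint would pass 70% of its speed; a pose out of reach is approached as far as the arm can. A call with a number of a shift or a turn outside -1 to 1 is refused whole. A call with a gripper value outside its range is refused whole. "jaw" is the finger opening in mm, from 0 to 85.4, set as the call begins (left out, the last holds). The fingers move at their own pace and stop on an object; "grip_force" is the grip in N (left out, the last holds). Time passes only in rows, so rows that repeat a pose let the fingers close. It gives the time, the measured TCP pose, the force, the opening and the grip force at its end, in the units of the state.
- env.observe(): the state, without advancing time (a new reading comes with each control period).
- get_image(name): name is "side" or "top"; returns a dict with "img" (400x640x3 uint8, red, green, blue), "z_map" (400x640 float32, m along the optical axis (not along the pixel's ray), 0 where there is no reading), "intrinsics" (3x3 intrinsics, pixels), "rvec" (rotation vector, rad) and "tvec" (3), from world to camera coordinates, as OpenCV has them. Camera axes: x right, y down, z forward; pixel columns grow to the right and rows downward; lengths in m; the calibration is good to about 2 mm. A picture is of the moment at which its call begins.
- close_job(): hands the job in; it is judged then, once.
The state is a dict: "time_s": time; "q": joint angles; "qvel": joint speeds; "joint_efforts": joint torques, N m; "position": TCP position; "tool_rot": TCP orientation; "ft_force": force on the tool from outside, world axes, zero at the start; "wrist_torque": the same for the moment, N m; "grip_width": finger opening in m; "gripper_force": force on a finger pad.
Only numpy, scipy, OpenCV 4.12 (cv2) and the standard library are available. Lean on these libraries where they do the work, as an engineer would, in place of code of your own. Each camera call takes 0.05 s, during which the arm holds its last target. There are 200 camera calls.

## Working session

There is one attempt and no reset: what is moved stays moved. The work goes in short steps, Python scripts to look and compute and a tool call to move; the robot and the scene stay as the last step left them, time stands still between calls to the robot, and variables do not carry over. Pictures are saved under pics/ and viewed, at most 14 in all, crops included, and the job is handed in when it is done.

Besides the shell and the picture viewer there is one more tool, called after ">>>" as name(argument=value, ...), one argument or row to a line, values as JSON. step_arm: Moves the arm, as the interface text tells. Its arguments: {"type":"object","properties":{"targets":{"type":"array","items":{"type":"array"}},"jaw":{"type":"number"},"grip_force":{"type":"number"}},"required":["targets"]}

```bash
mkdir -p pics; ls
cat > h.py <<'E'
import numpy as np, cv2
from rig import env, get_image, close_job
np.set_printoptions(precision=4,suppress=True)
def snap(name,fn=None):
    d=get_image(name)
    np.savez(''+name+'.npz',**d)
    if fn: cv2.imwrite('pics/'+fn,cv2.cvtColor(d['img'],cv2.COLOR_RGB2BGR))
    return d
def load(name): return dict(np.load(''+name+'.npz'))
def px2w(d,u,v,z=None):
    """pixel -> world: from depth, or from ray with plane z"""
    K=d['intrinsics'];R=cv2.Rodrigues(d['rvec'])[0];t=d['tvec'].reshape(3)
    r=np.linalg.inv(K)@np.array([u,v,1.]); c=-R.T@t
    if z is None:
        Z=d['z_map'][int(round(v)),int(round(u))]; return R.T@(r*Z-t)
    w=R.T@r; return c+w*(z-c[2])/w[2]
def cloud(d):
    K=d['intrinsics'];R=cv2.Rodrigues(d['rvec'])[0];t=d['tvec'].reshape(3)
    v,u=np.mgrid[0:400,0:640]; r=np.stack([u,v,np.ones_like(u)],-1)@np.linalg.inv(K).T
    return (r*d['z_map'][...,None]-t)@R
E
python3 - <<'E'
from h import *
o=env.observe()
print({k:o[k] for k in o})
for n in('top','side'):
    d=snap(n,n+'0.png'); R=cv2.Rodrigues(d['rvec'])[0]; print(n,d['intrinsics'],-R.T@d['tvec'].reshape(3),R)
E
```

```text
pics
{'time_s': 0.0, 'q': array([ 61.8042,  21.8419,  74.3861,  -0.0001,  83.86  , -12.3376]), 'qvel': array([-0.1107,  0.0266, -0.055 , -0.0115,  0.0319,  0.0015]), 'joint_efforts': array([  0.0016, -44.8467, -23.1284,  -0.0001,   0.0048,  -0.    ]), 'position': array([0.1502, 0.5288, 0.2307]), 'tool_rot': array([[-0.9619,  0.2733, -0.0007],
       [ 0.2733,  0.9619, -0.0014],
       [ 0.0003, -0.0015, -1.    ]]), 'ft_force': array([-0.0114,  0.0189,  0.8109]), 'wrist_torque': array([-0.    , -0.013 ,  0.0006]), 'gripper_force': 0.0, 'grip_width': 0.08536118875414496}
top [[372.5905   0.     317.5498]
 [  0.     372.5905 200.7521]
 [  0.       0.       1.    ]] [ 0.3952 -0.1092  1.1933] [[ 0.022  -0.9997 -0.0134]
 [-0.9925 -0.0202 -0.121 ]
 [ 0.1206  0.0159 -0.9926]]
side [[367.7009   0.     318.1097]
 [  0.     367.7009 199.3183]
 [  0.       0.       1.    ]] [0.701  0.8561 0.8979] [[-0.9803  0.1972 -0.0066]
 [ 0.1322  0.6313 -0.7642]
 [-0.1466 -0.75   -0.645 ]]
```

View pics/top0.png

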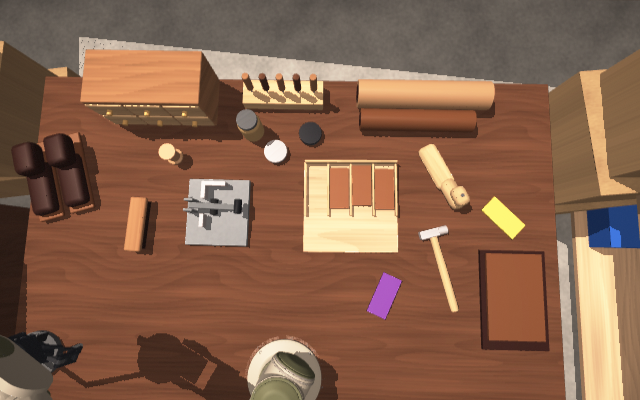

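View pics/side0.png

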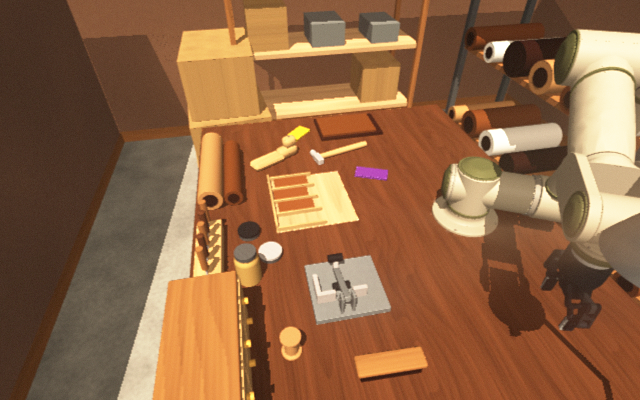

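Top view: the rack is at about (350,207) with three brown blanks at (340,187), (362,186) and (384,186). The press is at (218,212), with its grip bar at (238,206). The purple (384,296) and yellow (503,217) slabs are decoys outside the rack. I'll enlarge both.

Run:
```python
from h import *
d=load('top'); im=cv2.cvtColor(d['img'],cv2.COLOR_RGB2BGR)
a=cv2.resize(im[150:260,295:405],None,fx=5,fy=5,interpolation=cv2.INTER_CUBIC)[:,:]
b=cv2.resize(im[170:250,180:260],None,fx=5,fy=5,interpolation=cv2.INTER_CUBIC)
c=np.zeros((550,400,3),np.uint8); c[:400,:400]=b
cv2.imwrite('pics/cr.png',np.hstack([a[:, :400*550//550] if 0 else cv2.resize(a,(400,400)),b]))
s=load('side'); im=cv2.cvtColor(s['img'],cv2.COLOR_RGB2BGR)
a=cv2.resize(im[165:235,260:360],(800,560)[:2],interpolation=cv2.INTER_CUBIC)
C=cloud(d)
# press bed plane points
P=C[170:250,180:260]; m=(abs(P[...,2]-.02)<.004); q=P[m][:,:2].astype(np.float32); print('bed',cv2.minAreaRect(q),m.sum(),np.median(P[m][:,2]))
P=C[150:260,295:405]; img=d['img'][150:260,295:405].astype(int)
m=(P[...,2]>.003)&(P[...,2]<.05); print('rack',cv2.minAreaRect(P[m][:,:2].astype(np.float32)),m.sum())
m2=(img[...,0]>90)&(img[...,1]<0.62*img[...,0])&(P[...,2]>.008)&(P[...,2]<.025)
n,l,st,ce=cv2.connectedComponentsWithStats(m2.astype(np.uint8))
for i in range(1,n):
    if st[i,4]>60: k=l==i; print(st[i],cv2.minAreaRect(P[k][:,:2].astype(np.float32)),np.median(P[k][:,2]),P[k].mean(0))
```

```text
bed ((0.4977973997592926, 0.22744044661521912), (0.19554215669631958, 0.21000060439109802), 89.90542602539062) 2685 0.018870189317128108
rack ((0.5302449464797974, -0.19395163655281067), (0.34689268469810486, 0.3550226092338562), 89.81352233886719) 7378
[ 57  16  19  40 729] ((0.5919240713119507, -0.22841887176036835), (0.1274188756942749, 0.058741867542266846), 0.406864732503891) 0.014456243299757605 [ 0.592  -0.2289  0.0144]
[ 35  19  18  39 700] ((0.5816333889961243, -0.1565352976322174), (0.12454348057508469, 0.05482523515820503), 0.996406614780426) 0.014749626200707808 [ 0.581  -0.1564  0.0146]
[ 80  20  19  39 728] ((0.5812578201293945, -0.30140572786331177), (0.05907560512423515, 0.12483043223619461), 89.70240020751953) 0.01442817371230381 [ 0.5802 -0.3011  0.0145]
```

View pics/cr.png

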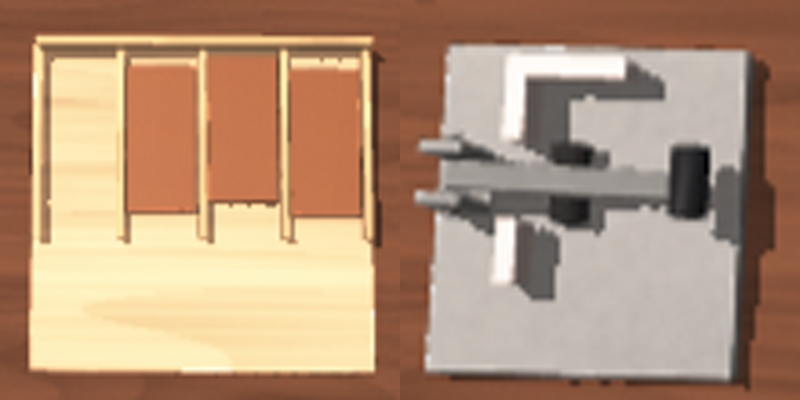

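Run:
```python
from h import *
for n in('top','side'):
    d=load(n); C=cloud(d).reshape(-1,3)
    def sel(x0,x1,y0,y1,z0,z1):
        return C[(C[:,0]>x0)&(C[:,0]<x1)&(C[:,1]>y0)&(C[:,1]<y1)&(C[:,2]>z0)&(C[:,2]<z1)]
    def pr(s,A,f=2): 
        if len(A)>5: print(n,s,len(A),'mean',A.mean(0),'min',np.percentile(A,f,0),'max',np.percentile(A,100-f,0))
    A=sel(.37,.52,-.37,-.02,.0035,.009); pr('apron',A,0.5)
    print(cv2.minAreaRect(A[:,:2].astype(np.float32)))
    A=sel(.5,.75,-.37,-.02,.031,.042); pr('rearwall',A)
    print('slope deg',np.degrees(np.arctan(np.polyfit(A[:,1],A[:,0],1)[0])))
    for y in(-.121,-.193,-.265):
        A=sel(.5,.64,y-.012,y+.012,.018,.026); pr('div',A); 
        if len(A)>9: print('slope',np.degrees(np.arctan(np.polyfit(A[:,0],A[:,1],1)[0])))
    A=sel(.38,.66,.1,.36,.012,.028); print('bed',cv2.minAreaRect(A[:,:2].astype(np.float32)),A[:,2].mean())
    A=sel(.565,.61,.18,.29,.05,.064); pr('farfence',A); print('slope',np.degrees(np.arctan(np.polyfit(A[:,1],A[:,0],1)[0])))
    A=sel(.44,.492,.24,.29,.05,.064); pr('sidefence',A)
    A=sel(.53,.575,.24,.29,.05,.064); pr('sidefence2',A)
    A=sel(.46,.56,.12,.19,.05,.09); pr('grip',A)
```

```text
top apron 2689 mean [ 0.447  -0.1964  0.0057] min [ 0.3794 -0.3443  0.0035] max [ 0.519  -0.0458  0.0089]
((0.44651538133621216, -0.19469685852527618), (0.34892380237579346, 0.14689625799655914), 89.97698211669922)
top rearwall 162 mean [ 0.6668 -0.1927  0.0341] min [ 0.6627 -0.3322  0.0313] max [ 0.6713 -0.0518  0.0372]
slope deg -1.0342425301466593
top div 76 mean [ 0.571  -0.1216  0.0205] min [ 0.5043 -0.1278  0.0181] max [ 0.6361 -0.1185  0.0244]
slope 0.609016232084672
top div 89 mean [ 0.5723 -0.1941  0.0206] min [ 0.5042 -0.2019  0.0181] max [ 0.636  -0.1833  0.0243]
slope 0.5483887343378819
top div 76 mean [ 0.5657 -0.2655  0.0207] min [ 0.5041 -0.274   0.0182] max [ 0.6353 -0.2619  0.0238]
slope 2.298784238327896
bed ((0.4979795217514038, 0.2278631031513214), (0.19637741148471832, 0.2104606181383133), 89.95294189453125) 0.01858648824897579
top farfence 111 mean [0.582  0.2402 0.0546] min [0.5662 0.2004 0.0506] max [0.5893 0.2723 0.0588]
slope -6.124212300562551
top sidefence 54 mean [0.4683 0.2672 0.0541] min [0.4484 0.2611 0.0507] max [0.488  0.2736 0.0581]
top sidefence2 5
[... 771 characters left out ...]
2230439273976335
side div 59 mean [ 0.5724 -0.264   0.0205] min [ 0.5058 -0.2721  0.0182] max [ 0.6387 -0.2566  0.0247]
slope 0.7751397798138516
bed ((0.49944472312927246, 0.22900265455245972), (0.21116206049919128, 0.19900180399417877), 0.05394895747303963) 0.01882882695304572
side farfence 127 mean [0.5831 0.2442 0.0546] min [0.567  0.2013 0.0519] max [0.5916 0.2739 0.0578]
slope -6.101661335258252
side sidefence 61 mean [0.4707 0.2688 0.0547] min [0.4512 0.2605 0.0513] max [0.4887 0.2743 0.0584]
side sidefence2 58 mean [0.5577 0.2686 0.0548] min [0.5413 0.2617 0.0508] max [0.574  0.2746 0.0585]
side grip 124 mean [0.5154 0.1605 0.0662] min [0.4936 0.1478 0.0522] max [0.5361 0.1677 0.0729]
```

Both views agree within 2 mm:
- **Press:** origin about (0.5137, 0.231), yaw about 0.
- **Grip bar:** about (0.5135, 0.155, 0.060). The text's height gives 0.0606, so this checks.
- **Rack:** origin about (0.526, -0.194), yaw about 0.9°.
- **Blanks:** at y = -0.156, -0.228 and -0.301, tops about 15 mm.

Now I start moving.

>>> step_arm(
  targets=[
    [[-0.75,-0.434,0.1],[0,0,0.8238]],
    [[-0.75,-0.434,0.1],[0,0,0.8238]],
    [[-0.75,-0.434,0.1],[0,0,0.8238]],
    [[-0.75,-0.434,0.1],[0,0,0.8238]],
    [[-0.75,-0.434,0.1],[0,0,0.8238]],
    [[-0.75,-0.434,0.1],[0,0,0.8238]],
    [[-0.75,-0.434,0.1],[0,0,0.8238]],
    [[-0.75,-0.434,0.1],[0,0,0.8238]],
    [[-0.75,-0.434,0.1],[0,0,0.8238]],
  ],
  jaw=85,
  grip_force=25,
)

```text
time_s: 0.85
position: [0.3311, 0.3422, 0.2012]
tool_rot: [[-0.602, 0.799, -0.001], [0.799, 0.602, -0.0], [0.0, -0.001, -1.0]]
ft_force: [0.1, 0.1, 0.9]
grip_width: 0.0851
gripper_force: 0.0
```

```bash
cat >> h.py <<'E'
def goto(x,y,z,az=None,p=None,R=None):
    """fractions for the move to world x,y,z with tool y at azimuth az"""
    o=env.observe(); p=o['position']; R=o['tool_rot']
    print('at',p,'az',np.degrees(np.arctan2(R[1,1],R[0,1])),'tilt',R[:2,2],'F',o['ft_force'],'w',o['grip_width'],'t',o['time_s'],'q',o['q'])
    s=R.T@(np.array([x,y,z])-p)/.3
    if az is None: print('shift',s); return
    a=np.radians(az); Rt=np.array([[-np.sin(a)*-1,np.cos(a),0],[0,0,0],[0,0,-1]]); Rt=np.column_stack([np.cross([np.cos(a),np.sin(a),0],[0,0,-1]),[np.cos(a),np.sin(a),0],[0,0,-1]])
    print('shift',s,'turn',np.degrees(cv2.Rodrigues(R.T@Rt)[0].ravel())/45)
E
python3 - <<'E'
from h import *
goto(.5135,.155,.16,0)
E
```

```text
at [0.3311 0.3422 0.2012] az 37.00395110515029 tilt [-0.0008 -0.    ] F [0.0559 0.0905 0.9214] w 0.08511480197722354 t 0.85 q [31.6442 15.9829 88.557   0.0235 75.4988 -5.3657]
shift [-0.8643  0.11    0.1368] turn [-0.001  -0.0003  0.8223]
```

>>> step_arm(
  targets=[
    [[-0.864,0.11,0.137],[0,0,0.822]],
    [[-0.864,0.11,0.137],[0,0,0.822]],
    [[-0.864,0.11,0.137],[0,0,0.822]],
    [[-0.864,0.11,0.137],[0,0,0.822]],
    [[-0.864,0.11,0.137],[0,0,0.822]],
    [[-0.864,0.11,0.137],[0,0,0.822]],
    [[-0.864,0.11,0.137],[0,0,0.822]],
    [[-0.864,0.11,0.137],[0,0,0.822]],
    [[-0.864,0.11,0.137],[0,0,0.822]],
    [[-0.864,0.11,0.137],[0,0,0.822]],
  ],
)

```text
time_s: 1.68
position: [0.5126, 0.1572, 0.1605]
tool_rot: [[-0.004, 1.0, -0.0], [1.0, 0.004, 0.0], [0.0, -0.0, -1.0]]
ft_force: [-0.2, -1.1, 0.3]
grip_width: 0.0853
gripper_force: 0.0
```

>>> step_arm(
  targets=[
    [[0,0,0.1],[0,0,0]],
    [[0,0,0.2],[0,0,0]],
    [[0,0,0.3],[0,0,0]],
    [[0,0,0.36],[0,0,0]],
    [[0,0,0.397],[0,0,0]],
    [[0,0,0.397],[0,0,0]],
    [[0,0,0.397],[0,0,0]],
  ],
)

```text
time_s: 2.27
position: [0.5131, 0.1568, 0.0416]
tool_rot: [[-0.004, 1.0, -0.0], [1.0, 0.004, 0.0], [0.0, -0.0, -1.0]]
ft_force: [0.8, 0.6, 0.6]
grip_width: 0.0849
gripper_force: 0.0
```

>>> step_arm(
  targets=[
    [[0,0,0],[0,0,0]],
    [[0,0,0],[0,0,0]],
    [[0,0,0],[0,0,0]],
    [[0,0,0],[0,0,0]],
    [[0,0,0],[0,0,0]],
    [[0,0,0],[0,0,0]],
    [[0,0,0],[0,0,0]],
    [[0,0,0],[0,0,0]],
  ],
  jaw=30,
  grip_force=30,
)

```text
time_s: 2.93
position: [0.5155, 0.1556, 0.0425]
tool_rot: [[-0.001, 1.0, 0.005], [1.0, 0.001, 0.001], [0.001, 0.005, -1.0]]
ft_force: [4.8, 2.5, 6.4]
grip_width: 0.043
gripper_force: 35.5
```

Run:
```python
from h import *
goto(.5135,.155,.041,0)
p=env.observe()['position']
# arc rows: relative to start, in frame A (tool x=+y, y=+x, z=-z), fractions
f=lambda q:np.array([70-140*np.cos(q-.288)+40*np.sin(q-.288),62+140*np.sin(q-.288)+40*np.cos(q-.288)])
for q in np.linspace(0,2.4,25):
    d=(f(q)-f(0))/300; print('%.2f  x %.3f z %.3f'%(q,d[0],-d[1]))
```

```text
at [0.5155 0.1556 0.0425] az 0.06404678928648479 tilt [0.0049 0.0007] F [4.7534 2.499  6.4431] w 0.04304751945722059 t 2.9333 q [ 4.1838 32.7997 91.2006  0.0267 55.7139  4.1047]
shift [-0.0021 -0.0066  0.005 ] turn [ 0.0063 -0.0009  0.0014]
0.00  x 0.000 z -0.000
0.10  x 0.002 z -0.048
0.20  x 0.009 z -0.097
0.30  x 0.020 z -0.144
0.40  x 0.036 z -0.189
0.50  x 0.057 z -0.233
0.60  x 0.082 z -0.275
0.70  x 0.111 z -0.314
0.80  x 0.144 z -0.350
0.90  x 0.180 z -0.382
1.00  x 0.219 z -0.411
1.10  x 0.261 z -0.435
1.20  x 0.305 z -0.455
1.30  x 0.351 z -0.471
1.40  x 0.398 z -0.482
1.50  x 0.446 z -0.488
1.60  x 0.495 z -0.490
1.70  x 0.543 z -0.487
1.80  x 0.591 z -0.478
1.90  x 0.638 z -0.465
2.00  x 0.683 z -0.448
2.10  x 0.726 z -0.426
2.20  x 0.767 z -0.400
2.30  x 0.805 z -0.370
2.40  x 0.840 z -0.336
```

The grip closed on the bar (43 mm opening), which centres the press at x of about 0.5155. Now I swing it back along the arc.

>>> step_arm(
  targets=[
    [[0.002,0,-0.048],[0,0,0]],
    [[0.009,0,-0.097],[0,0,0]],
    [[0.02,0,-0.144],[0,0,0]],
    [[0.036,0,-0.189],[0,0,0]],
    [[0.057,0,-0.233],[0,0,0]],
    [[0.082,0,-0.275],[0,0,0]],
    [[0.111,0,-0.314],[0,0,0]],
    [[0.144,0,-0.35],[0,0,0]],
    [[0.18,0,-0.382],[0,0,0]],
    [[0.219,0,-0.411],[0,0,0]],
  ],
  grip_force=30,
)

```text
time_s: 3.77
position: [0.5157, 0.2208, 0.1652]
tool_rot: [[-0.0, 1.0, 0.005], [1.0, 0.0, -0.001], [-0.001, 0.005, -1.0]]
ft_force: [13.2, -1.0, -8.5]
grip_width: 0.0433
gripper_force: 31.7
```

>>> step_arm(
  targets=[
    [[0.042,0,-0.024],[0,0,0]],
    [[0.086,0,-0.044],[0,0,0]],
    [[0.132,0,-0.06],[0,0,0]],
    [[0.179,0,-0.071],[0,0,0]],
    [[0.227,0,-0.077],[0,0,0]],
    [[0.276,0,-0.079],[0,0,0]],
    [[0.324,0,-0.076],[0,0,0]],
    [[0.372,0,-0.067],[0,0,0]],
    [[0.419,0,-0.054],[0,0,0]],
    [[0.464,0,-0.037],[0,0,0]],
  ],
)

```text
time_s: 4.6
position: [0.5165, 0.3606, 0.1774]
tool_rot: [[-0.0, 1.0, 0.009], [1.0, 0.0, 0.001], [0.001, 0.009, -1.0]]
ft_force: [13.9, -1.5, 2.4]
grip_width: 0.0436
gripper_force: 32.2
```

>>> step_arm(
  targets=[
    [[0.043,0,0.022],[0,0,0]],
    [[0.084,0,0.048],[0,0,0]],
    [[0.122,0,0.078],[0,0,0]],
    [[0.15,0,0.105],[0,0,0]],
    [[0.15,0,0.105],[0,0,0]],
    [[0.15,0,0.105],[0,0,0]],
  ],
)

```text
time_s: 5.1
position: [0.5168, 0.4066, 0.1459]
tool_rot: [[-0.001, 1.0, 0.01], [1.0, 0.001, 0.004], [0.004, 0.01, -1.0]]
ft_force: [13.6, 4.9, 5.0]
grip_width: 0.0435
gripper_force: 37.1
```

>>> step_arm(
  targets=[
    [[0,0,0],[0,0,0]],
    [[0,0,0],[0,0,0]],
    [[0,0,0],[0,0,0]],
    [[0,0,0],[0,0,0]],
    [[0,0,-0.05],[0,0,0]],
    [[0,0,-0.15],[0,0,0]],
    [[0,0,-0.3],[0,0,0]],
    [[0,0,-0.3],[0,0,0]],
    [[0,0,-0.3],[0,0,0]],
  ],
  jaw=85,
)

```text
time_s: 5.85
position: [0.5138, 0.4057, 0.237]
tool_rot: [[-0.002, 1.0, 0.005], [1.0, 0.002, 0.003], [0.003, 0.005, -1.0]]
ft_force: [-0.4, 0.3, -0.0]
grip_width: 0.0851
gripper_force: 0.0
```

>>> step_arm(
  targets=[
    [[-0.3,0,0],[0,0,0]],
    [[-0.9,0,0],[0,0,1]],
    [[-0.9,0,0],[0,0,1]],
    [[-0.9,0,0],[0,0,1]],
    [[-0.9,0,0],[0,0,1]],
    [[-0.9,0,0],[0,0,1]],
    [[-0.9,0,0],[0,0,1]],
    [[-0.9,0,0],[0,0,1]],
    [[-0.9,0,0],[0,0,1]],
  ],
  jaw=0,
)

```text
time_s: 6.6
position: [0.5132, 0.134, 0.2328]
tool_rot: [[0.709, 0.705, -0.003], [0.705, -0.709, 0.0], [-0.002, -0.002, -1.0]]
ft_force: [-0.3, 0.1, -0.4]
grip_width: 0.0002
gripper_force: 0.0
```

```bash
cat >> h.py <<'E'
def blanks(d,x0=.3,x1=.75,y0=-.4,y1=.42):
    C=cloud(d); im=d['img'].astype(int)
    m=(im[...,0]>90)&(im[...,1]<0.62*im[...,0])&(im[...,1]>.35*im[...,0])&(C[...,2]>.008)&(C[...,2]<.06)&(C[...,0]>x0)&(C[...,0]<x1)&(C[...,1]>y0)&(C[...,1]<y1)
    n,l,st,ce=cv2.connectedComponentsWithStats(m.astype(np.uint8))
    for i in range(1,n):
        if st[i,4]>150: k=l==i; r=cv2.minAreaRect(C[k][:,:2].astype(np.float32)); print(st[i],'c',np.round(r[0],4),'size',np.round(r[1],3),'ang',round(r[2],2),'z',np.median(C[k][:,2]))
E
python3 - <<'E'
from h import *
d=snap('top'); s=snap('side','side1.png')
blanks(d); print(); blanks(s)
goto(.575,-.156,.10,-90)
E
```

```text
[352 166  19  40 731] c [ 0.5916 -0.2283] size [0.127 0.058] ang 0.51 z 0.014517318431339864
[330 169  18  39 698] c [ 0.5816 -0.1565] size [0.125 0.055] ang 0.87 z 0.014548389646303705
[375 170  19  39 732] c [ 0.5812 -0.3018] size [0.125 0.059] ang 0.08 z 0.014740349860018216

[274 176  33  11 239] c [ 0.5862 -0.3074] size [0.054 0.126] ang 89.2 z 0.01526493643746495
[273 187  35  12 271] c [ 0.5967 -0.2329] size [0.127 0.055] ang 2.43 z 0.015332405677395518
[278 198  36  13 307] c [ 0.5863 -0.1604] size [0.127 0.055] ang 2.05 z 0.015376465930997629
at [0.5133 0.1355 0.2331] az -44.823617628697036 tilt [-0.0019  0.0001] F [ 0.0044 -0.3932  0.1659] w -4.2340326150046726e-05 t 6.7 q [ 1.9923 19.8526 77.0926  0.0079 83.1634 46.8149]
shift [-0.5435  0.8314  0.4433] turn [-0.001   0.0023  1.0039]
```

View pics/side1.png

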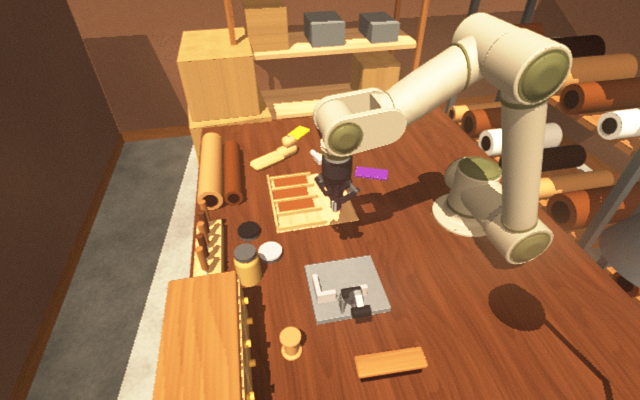

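The presser now lies back at its stop, with its bar at (362,310). All three blanks are still in their lanes. I go above the first blank.

>>> step_arm(
  targets=[
    [[-0.54,0.83,0.443],[0,0,1]],
    [[-0.54,0.83,0.443],[0,0,1]],
    [[-0.54,0.83,0.443],[0,0,1]],
    [[-0.54,0.83,0.443],[0,0,1]],
    [[-0.54,0.83,0.443],[0,0,1]],
    [[-0.54,0.83,0.443],[0,0,1]],
    [[-0.54,0.83,0.443],[0,0,1]],
    [[-0.54,0.83,0.443],[0,0,1]],
    [[-0.54,0.83,0.443],[0,0,1]],
    [[-0.54,0.83,0.443],[0,0,1]],
  ],
)

```text
time_s: 7.53
position: [0.5754, -0.1554, 0.0995]
tool_rot: [[1.0, 0.002, -0.003], [0.002, -1.0, 0.001], [-0.003, -0.001, -1.0]]
ft_force: [0.0, 1.0, -0.3]
grip_width: -0.0002
gripper_force: 0.0
```

>>> step_arm(
  targets=[
    [[0,0,0.1],[0,0,0]],
    [[0,0,0.2],[0,0,0]],
    [[0,0,0.24],[0,0,0]],
    [[0,0,0.255],[0,0,0]],
    [[0,0,0.265],[0,0,0]],
    [[0,0,0.27],[0,0,0]],
    [[0,0,0.27],[0,0,0]],
  ],
)

```text
time_s: 8.12
position: [0.5762, -0.1548, 0.0211]
tool_rot: [[1.0, 0.002, 0.002], [0.002, -1.0, -0.001], [0.002, 0.001, -1.0]]
ft_force: [0.8, 1.4, 0.8]
grip_width: 0.0001
gripper_force: 0.0
```

Run:
```python
from h import *
goto(.58,-.157,.016,-90)
```

```text
at [ 0.5762 -0.1548  0.0211] az -89.85695852530728 tilt [ 0.0016 -0.0007] F [0.8128 1.386  0.8437] w 0.0001499632928774552 t 8.1167 q [-26.3988  38.9146  82.1884   0.0046  58.7981  63.4557]
shift [0.0125 0.0072 0.017 ] turn [ 0.0009 -0.002   0.0032]
```

>>> step_arm(
  targets=[
    [[0,0,0.012],[0,0,0]],
    [[0,0,0.02],[0,0,0]],
    [[0,0,0.025],[0,0,0]],
    [[0,0,0.025],[0,0,0]],
    [[0,0,0.025],[0,0,0]],
  ],
)

```text
time_s: 8.53
position: [0.5763, -0.1553, 0.016]
tool_rot: [[1.0, 0.002, 0.003], [0.002, -1.0, -0.001], [0.003, 0.001, -1.0]]
ft_force: [-6.8, 4.5, 25.6]
grip_width: -0.0002
gripper_force: 12.6
```

>>> step_arm(
  targets=[
    [[0,0,-0.005],[0,0,0]],
    [[0,0,-0.005],[0,0,0]],
    [[-0.02,0,-0.005],[0,0,0]],
    [[-0.05,0.001,-0.005],[0,0,0]],
    [[-0.08,0.001,-0.005],[0,0,0]],
    [[-0.1,0.002,-0.005],[0,0,0]],
    [[-0.1,0.002,-0.005],[0,0,0]],
  ],
)

```text
time_s: 9.12
position: [0.5463, -0.1567, 0.016]
tool_rot: [[1.0, 0.001, 0.004], [0.001, -1.0, -0.002], [0.004, 0.002, -1.0]]
ft_force: [-2.8, -0.5, 13.1]
grip_width: -0.0001
gripper_force: 6.6
```

Run:
```python
from h import *
goto(.58,-.157,.016,-90)
d=snap('side'); blanks(d); d=snap('top'); blanks(d)
```

```text
at [ 0.5463 -0.1567  0.016 ] az -89.93671534565311 tilt [ 0.0038 -0.0022] F [-2.7721 -0.5038 13.1194] w -0.0001074968928637466 t 9.1167 q [-27.9335  37.2266  87.4376  -0.0086  55.0841  62.0079]
shift [0.1125 0.0012 0.0005] turn [ 0.0028 -0.0049  0.0014]
[274 177  27  10 183] c [ 0.5991 -0.3052] size [0.052 0.103] ang 84.4 z 0.015185460666348757
[273 187  31  12 236] c [ 0.6052 -0.2329] size [0.11  0.052] ang 0.23 z 0.015517403210594152
[286 197  36  13 262] c [ 0.5569 -0.1615] size [0.126 0.057] ang 0.95 z 0.015075259592703203
[352 166  19  15 214] c [ 0.6322 -0.2279] size [0.058 0.047] ang 89.84 z 0.014489189610441405
[375 170  19  39 725] c [ 0.5813 -0.3018] size [0.124 0.059] ang 0.25 z 0.01453195522783665
```

It slides along with the finger (0.5863 to 0.5569). I continue the pull, then lift off.

>>> step_arm(
  targets=[
    [[-0.03,0,-0.001],[0,0,0]],
    [[-0.07,0.001,-0.001],[0,0,0]],
    [[-0.12,0.002,-0.001],[0,0,0]],
    [[-0.17,0.003,-0.001],[0,0,0]],
    [[-0.22,0.004,-0.001],[0,0,0]],
    [[-0.27,0.005,-0.001],[0,0,0]],
    [[-0.31,0.005,-0.001],[0,0,0]],
    [[-0.34,0.006,-0.001],[0,0,0]],
    [[-0.34,0.006,-0.001],[0,0,0]],
    [[-0.34,0.006,-0.001],[0,0,0]],
  ],
)

```text
time_s: 10.05
position: [0.4438, -0.1587, 0.016]
tool_rot: [[1.0, 0.001, 0.002], [0.001, -1.0, -0.002], [0.002, 0.002, -1.0]]
ft_force: [-5.1, -1.4, 17.3]
grip_width: -0.0002
gripper_force: 8.7
```

>>> step_arm(
  targets=[
    [[0,0,-0.05],[0,0,0]],
    [[0,0,-0.2],[0,0,0]],
    [[-0.0,0,-0.3],[0,0,0]],
    [[0,0,-0.3],[0,0,0]],
    [[0,0,-0.3],[0,0,0]],
  ],
  jaw=74,
)

```text
time_s: 10.47
position: [0.4444, -0.1583, 0.1061]
tool_rot: [[1.0, 0.001, 0.004], [0.001, -1.0, -0.003], [0.004, 0.003, -1.0]]
ft_force: [0.3, -0.6, -0.4]
grip_width: 0.0602
gripper_force: 0.0
```

Run:
```python
from h import *
d=snap('side'); blanks(d); d=snap('top','top2.png'); blanks(d)
goto(.451,-.159,.106,-90)
```

```text
[274 175  33  12 238] c [ 0.5863 -0.3065] size [0.126 0.055] ang 1.2 z 0.015485586512676147
[273 187  35  12 273] c [ 0.596  -0.2342] size [0.129 0.054] ang 3.06 z 0.01526589815045177
[313 193  37  15 376] c [ 0.4535 -0.1552] size [0.131 0.068] ang 0.96 z 0.015248026310709359
[352 166  19  40 733] c [ 0.5916 -0.2284] size [0.127 0.059] ang 0.7 z 0.014587403495837514
[375 170  19  39 729] c [ 0.5812 -0.3017] size [0.125 0.059] ang 0.04 z 0.014594533152198915
at [ 0.4433 -0.1576  0.1039] az -89.92166082157196 tilt [-0.0007  0.0004] F [-0.3798  0.1759  0.3402] w 0.07336748196923136 t 10.5667 q [-34.0339  22.3587  97.822   -0.0016  59.8643  55.8886]
shift [ 0.0257  0.0047 -0.0069] turn [-0.0005  0.0008  0.0017]
```

View pics/top2.png

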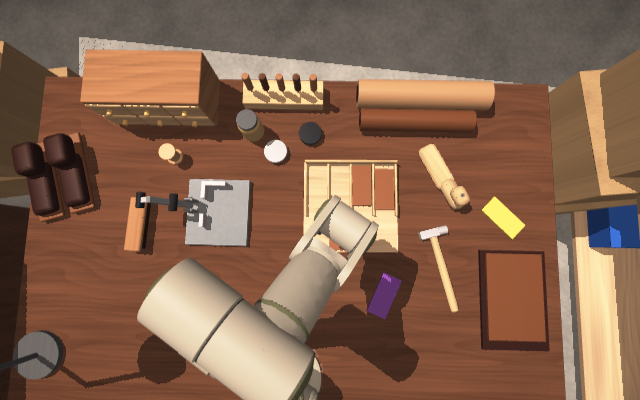

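Blank 1 lies on the apron at about (0.452, -0.158), and the other two haven't moved. I descend around its middle.

>>> step_arm(
  targets=[
    [[0.027,0.002,0.1],[0,0,0]],
    [[0.027,0.002,0.2],[0,0,0]],
    [[0.027,0.002,0.26],[0,0,0]],
    [[0.027,0.002,0.29],[0,0,0]],
    [[0.027,0.002,0.305],[0,0,0]],
    [[0.027,0.002,0.32],[0,0,0]],
    [[0.027,0.002,0.32],[0,0,0]],
  ],
)

```text
time_s: 11.15
position: [0.4517, -0.1584, 0.0082]
tool_rot: [[1.0, 0.001, -0.0], [0.001, -1.0, 0.0], [-0.0, -0.0, -1.0]]
ft_force: [-0.5, -0.6, 0.5]
grip_width: 0.074
gripper_force: 0.0
```

>>> step_arm(
  targets=[
    [[0,0,0.007],[0,0,0]],
    [[0,0,0.014],[0,0,0]],
    [[0,0,0.014],[0,0,0]],
  ],
)

```text
time_s: 11.4
position: [0.4519, -0.1585, 0.0045]
tool_rot: [[1.0, 0.001, 0.001], [0.001, -1.0, -0.0], [0.001, 0.0, -1.0]]
ft_force: [-0.5, 0.2, 0.3]
grip_width: 0.0739
gripper_force: 0.0
```

>>> step_arm(
  targets=[
    [[0,0,0.007],[0,0,0]],
    [[0,0,0.014],[0,0,0]],
    [[0,0,0.014],[0,0,0]],
  ],
)

```text
time_s: 11.65
position: [0.4517, -0.1584, -0.0002]
tool_rot: [[1.0, 0.001, -0.0], [0.001, -1.0, 0.0], [-0.0, -0.0, -1.0]]
ft_force: [0.2, -0.2, 0.5]
grip_width: 0.0742
gripper_force: 0.0
```

>>> step_arm(
  targets=[
    [[0,0,-0.007],[0,0,0]],
    [[0,0,-0.007],[0,0,0]],
  ],
)

```text
time_s: 11.82
position: [0.4519, -0.1585, 0.0025]
tool_rot: [[1.0, 0.001, 0.0], [0.001, -1.0, -0.0], [0.0, 0.0, -1.0]]
ft_force: [-0.2, 0.2, 0.9]
grip_width: 0.074
gripper_force: 0.0
```

>>> step_arm(
  targets=[
    [[0,0,0],[0,0,0]],
    [[0,0,0],[0,0,0]],
    [[0,0,0],[0,0,0]],
    [[0,0,0],[0,0,0]],
    [[0,0,0],[0,0,0]],
    [[0,0,0],[0,0,0]],
  ],
  jaw=50,
  grip_force=40,
)

```text
time_s: 12.32
position: [0.4519, -0.1585, 0.0025]
tool_rot: [[1.0, 0.001, 0.001], [0.001, -1.0, -0.0], [0.001, 0.0, -1.0]]
ft_force: [-0.7, -0.1, 5.9]
grip_width: 0.0607
gripper_force: 43.1
```

>>> step_arm(
  targets=[
    [[0,0,-0.05],[0,0,0]],
    [[0,0,-0.15],[0,0,0]],
    [[0,0,-0.25],[0,0,0]],
    [[0,0,-0.3],[0,0,0]],
    [[0,0,-0.3],[0,0,0]],
    [[0,0,-0.3],[0,0,0]],
  ],
)

```text
time_s: 12.82
position: [0.4518, -0.1584, 0.0922]
tool_rot: [[1.0, 0.001, 0.001], [0.001, -1.0, -0.001], [0.001, 0.001, -1.0]]
ft_force: [-0.0, 0.7, -1.2]
grip_width: 0.0605
gripper_force: 44.6
```

Run:
```python
from h import *
goto(.5105,.226,.115,-90)
d=snap('side','s3.png')
im=cv2.cvtColor(d['img'],cv2.COLOR_RGB2BGR)[100:320,220:440]; cv2.imwrite('pics/s3c.png',cv2.resize(im,(600,600)))
```

```text
at [ 0.4518 -0.1584  0.0922] az -89.9183829310847 tilt [ 0.0008 -0.0005] F [-0.0005  0.7016 -1.1938] w 0.060544963543865314 t 12.8167 q [-33.5275  23.9975  97.482    0.001   58.4634  56.3903]
shift [ 0.1977 -1.2809 -0.0764] turn [ 0.0007 -0.0011  0.0018]
```

View pics/s3c.png

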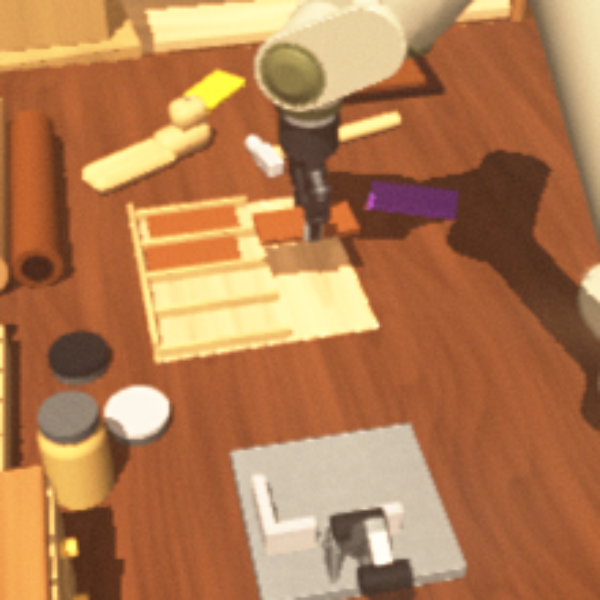

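The blank is held flat and level, 60.5 mm across. I carry it over the nest.

>>> step_arm(
  targets=[
    [[0.01,-0.06,-0.02],[0,0,0]],
    [[0.03,-0.16,-0.02],[0,0,0]],
    [[0.05,-0.28,-0.02],[0,0,0]],
    [[0.07,-0.4,-0.02],[0,0,0]],
    [[0.08,-0.52,-0.02],[0,0,0]],
    [[0.09,-0.64,-0.02],[0,0,0]],
  ],
  grip_force=60,
)

```text
time_s: 13.37
position: [0.4777, 0.0354, 0.0965]
tool_rot: [[1.0, 0.001, -0.003], [0.001, -1.0, 0.001], [-0.003, -0.001, -1.0]]
ft_force: [1.5, -0.7, -0.9]
grip_width: 0.0597
gripper_force: 69.5
```

>>> step_arm(
  targets=[
    [[0.02,-0.12,0],[0,0,0]],
    [[0.04,-0.24,0],[0,0,0]],
    [[0.06,-0.36,0],[0,0,0]],
    [[0.08,-0.46,0],[0,0,0]],
    [[0.09,-0.54,0],[0,0,0]],
    [[0.094,-0.6,0],[0,0,0]],
    [[0.094,-0.634,0],[0,0,0]],
    [[0.094,-0.634,0],[0,0,0]],
    [[0.094,-0.634,0],[0,0,0]],
  ],
)

```text
time_s: 14.12
position: [0.5059, 0.2234, 0.0971]
tool_rot: [[1.0, 0.002, -0.002], [0.002, -1.0, -0.001], [-0.002, 0.001, -1.0]]
ft_force: [-0.8, -0.2, -1.3]
grip_width: 0.0597
gripper_force: 69.5
```

Run:
```python
from h import *
goto(.507,.224,.06,-90)
for n in('side','top'):
    d=snap(n); C=cloud(d); im=d['img'].astype(int)
    m=(im[...,0]>90)&(im[...,1]<0.62*im[...,0])&(abs(C[...,2]-.112)<.008)&(abs(C[...,0]-.5)<.15)&(abs(C[...,1]-.22)<.12)
    if m.sum()>50: print(n,m.sum(),cv2.minAreaRect(C[m][:,:2].astype(np.float32)),C[m].mean(0))
```

```text
at [0.5059 0.2234 0.0971] az -89.8882629872678 tilt [-0.0019 -0.0007] F [-0.8118 -0.2004 -1.3039] w 0.05965923309669576 t 14.1167 q [ 11.5708  29.7704  85.2502  -0.0192  65.0942 101.4672]
shift [ 0.0037 -0.0019  0.1237] turn [0.0009 0.0024 0.0025]
side 611 ((0.5075334310531616, 0.22426502406597137), (0.12990112602710724, 0.06601177155971527), 1.017872929573059) [0.5177 0.2266 0.1091]
top 84 ((0.47088900208473206, 0.20641320943832397), (0.027446754276752472, 0.0407770536839962), 87.05762481689453) [0.4756 0.204  0.1096]
```

>>> step_arm(
  targets=[
    [[0.003,-0.002,0.08],[0,0,0]],
    [[0.003,-0.002,0.16],[0,0,0]],
    [[0.003,-0.002,0.22],[0,0,0]],
    [[0.003,-0.002,0.25],[0,0,0]],
    [[0.003,-0.002,0.26],[0,0,0]],
    [[0.003,-0.002,0.26],[0,0,0]],
    [[0.003,-0.002,0.26],[0,0,0]],
  ],
)

```text
time_s: 14.8
position: [0.508, 0.2242, 0.021]
tool_rot: [[1.0, 0.001, 0.001], [0.001, -1.0, 0.0], [0.001, -0.0, -1.0]]
ft_force: [1.0, 0.1, -0.9]
grip_width: 0.0597
gripper_force: 69.5
```

>>> step_arm(
  targets=[
    [[0.01,0,0],[0,0,0]],
    [[0.02,0,0],[0,0,0]],
    [[0.026,0,0],[0,0,0]],
    [[0.026,0,0],[0,0,0]],
  ],
)

```text
time_s: 15.13
position: [0.5129, 0.2245, 0.0201]
tool_rot: [[1.0, 0.001, -0.006], [0.001, -1.0, -0.0], [-0.006, 0.0, -1.0]]
ft_force: [-9.8, 0.4, 1.5]
grip_width: 0.0603
gripper_force: 69.8
```

>>> step_arm(
  targets=[
    [[0,-0.01,0],[0,0,0]],
    [[0,-0.016,0],[0,0,0]],
    [[0,-0.022,0],[0,0,0]],
    [[0,-0.022,0],[0,0,0]],
  ],
)

```text
time_s: 15.47
position: [0.5128, 0.2264, 0.0203]
tool_rot: [[1.0, 0.002, -0.008], [0.002, -1.0, -0.008], [-0.008, 0.008, -1.0]]
ft_force: [-10.4, -32.6, 8.5]
grip_width: 0.0596
gripper_force: 79.9
```

Run:
```python
from h import *
goto(.5155,.231,.0175,-90); print(env.observe()['wrist_torque'])
```

```text
at [0.5128 0.2264 0.0203] az -89.90739746617535 tilt [-0.0075 -0.0084] F [-10.4303 -32.6053   8.496 ] w 0.05963846507352713 t 15.4667 q [ 11.8964  36.5808  87.9229  -0.4578  56.0184 102.0632]
shift [ 0.009  -0.0155  0.0092] turn [0.0106 0.0096 0.002 ]
[-3.2344  1.7607  0.2077]
```

The y force rises earlier than expected, and the wrist moment suggests contact higher up than the blank. I back off and look.

>>> step_arm(
  targets=[
    [[0,0.014,0],[0,0,0]],
    [[0,0.014,0],[0,0,0]],
  ],
)

```text
time_s: 15.63
position: [0.5129, 0.2258, 0.02]
tool_rot: [[1.0, 0.0, -0.006], [0.0, -1.0, -0.001], [-0.006, 0.001, -1.0]]
ft_force: [-9.0, -2.7, -0.8]
grip_width: 0.0597
gripper_force: 79.9
```

Run:
```python
from h import *
d=snap('side'); o=env.observe(); print(o['position'],o['ft_force'],o['wrist_torque'])
im=cv2.cvtColor(d['img'],cv2.COLOR_RGB2BGR)[200:330,290:410]; cv2.imwrite('pics/s4.png',cv2.resize(im,(552,598),interpolation=cv2.INTER_CUBIC))
```

```text
[0.5129 0.2259 0.0199] [-7.9023 -5.0499  0.9691] [-0.644   1.357  -0.3603]
```

View pics/s4.png

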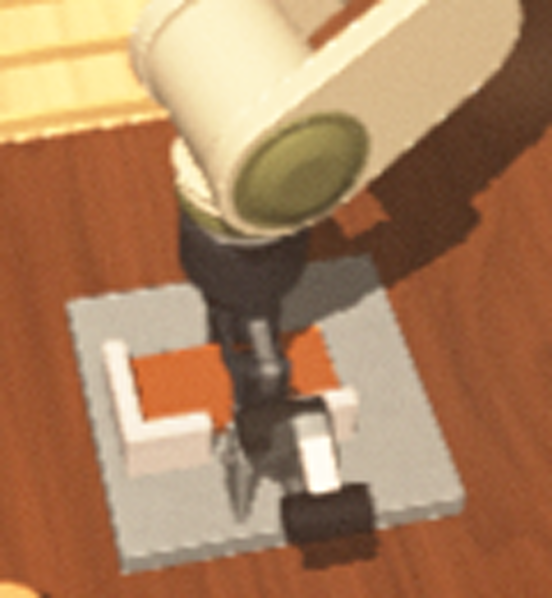

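The likely cause is the gripper's knuckles meeting the hinge cheeks at this lowest layer; the blank itself sits well. I set it down, shift slightly off, release, and push it home with shut fingers from the -y side.

>>> step_arm(
  targets=[
    [[0,0.01,0.006],[0,0,0]],
    [[0,0.02,0.012],[0,0,0]],
    [[0,0.02,0.012],[0,0,0]],
  ],
)

```text
time_s: 15.93
position: [0.5129, 0.2215, 0.0169]
tool_rot: [[1.0, 0.001, -0.005], [0.001, -1.0, 0.001], [-0.005, -0.001, -1.0]]
ft_force: [-10.6, 3.7, 5.3]
grip_width: 0.0598
gripper_force: 80.5
```

>>> step_arm(
  targets=[
    [[0,0,0],[0,0,0]],
    [[0,0,0],[0,0,0]],
    [[0,0,0],[0,0,0]],
    [[0,0,0],[0,0,0]],
    [[0,0,-0.03],[0,0,0]],
    [[0,0,-0.12],[0,0,0]],
    [[0,0,-0.22],[0,0,0]],
    [[0,0,-0.22],[0,0,0]],
    [[0,0.1,-0.22],[0,0,0]],
  ],
  jaw=71,
)

```text
time_s: 16.68
position: [0.5162, 0.1937, 0.085]
tool_rot: [[1.0, 0.005, 0.006], [0.005, -1.0, 0.002], [0.006, -0.002, -1.0]]
ft_force: [-0.2, -1.8, -0.4]
grip_width: 0.0708
gripper_force: 0.0
```

>>> step_arm(
  targets=[
    [[0,0.1,0],[0,0,0]],
    [[0,0.1,0],[0,0,0]],
    [[0,0.1,0],[0,0,0]],
    [[0,0.1,0],[0,0,0]],
    [[0,0.1,0],[0,0,0]],
  ],
  jaw=0,
)

```text
time_s: 17.1
position: [0.5153, 0.1616, 0.0827]
tool_rot: [[1.0, 0.002, 0.0], [0.002, -1.0, 0.0], [0.0, -0.0, -1.0]]
ft_force: [-0.5, 0.6, -0.3]
grip_width: 0.0102
gripper_force: 0.0
```

Run:
```python
from h import *
goto(.5135,.158,.024,-90)
for n in('side','top'):
    print(n); blanks(snap(n))
```

```text
at [0.5153 0.1616 0.0827] az -89.87943150260672 tilt [0.0003 0.0002] F [-0.4983  0.5749 -0.3348] w 0.010165924307823015 t 17.1 q [ 4.8388 29.7248 88.4332  0.0113 61.8228 94.7129]
shift [-0.006   0.012   0.1956] turn [-0.0003 -0.0004  0.0027]
side
[274 175  33  12 241] c [ 0.586  -0.3053] size [0.127 0.055] ang 1.88 z 0.015324491838129738
[273 187  35  12 272] c [ 0.5965 -0.2337] size [0.127 0.053] ang 1.26 z 0.01536392290730653
[318 271  45  22 607] c [0.5132 0.2217] size [0.123 0.063] ang 1.5 z 0.02921926996009166
top
[352 166  19  40 722] c [ 0.5915 -0.2282] size [0.127 0.058] ang 0.58 z 0.014862628594205146
[375 170  19  39 721] c [ 0.5811 -0.3018] size [0.125 0.059] ang 0.22 z 0.014514909798305326
```

>>> step_arm(
  targets=[
    [[-0.005,0.01,0.08],[0,0,0]],
    [[-0.005,0.01,0.15],[0,0,0]],
    [[-0.005,0.01,0.185],[0,0,0]],
    [[-0.005,0.01,0.196],[0,0,0]],
    [[-0.005,0.01,0.196],[0,0,0]],
  ],
)

```text
time_s: 17.62
position: [0.5134, 0.1583, 0.0231]
tool_rot: [[1.0, 0.002, -0.001], [0.002, -1.0, -0.0], [-0.001, 0.0, -1.0]]
ft_force: [0.1, -0.4, -0.3]
grip_width: -0.0003
gripper_force: 0.0
```

>>> step_arm(
  targets=[
    [[0,-0.02,0],[0,0,0]],
    [[0,-0.04,0],[0,0,0]],
    [[0,-0.055,0],[0,0,0]],
    [[0,-0.065,0],[0,0,0]],
    [[0,-0.075,0],[0,0,0]],
    [[0,-0.075,0],[0,0,0]],
  ],
)

```text
time_s: 18.12
position: [0.5137, 0.181, 0.024]
tool_rot: [[1.0, 0.002, 0.0], [0.002, -1.0, 0.0], [0.0, -0.0, -1.0]]
ft_force: [0.4, 0.3, 0.2]
grip_width: -0.0
gripper_force: 0.0
```

>>> step_arm(
  targets=[
    [[0,-0.007,0],[0,0,0]],
    [[0,-0.014,0],[0,0,0]],
    [[0,-0.014,0],[0,0,0]],
  ],
)

```text
time_s: 18.37
position: [0.5137, 0.1848, 0.0238]
tool_rot: [[1.0, 0.001, 0.0], [0.001, -1.0, 0.0], [0.0, -0.0, -1.0]]
ft_force: [0.4, 0.1, -0.3]
grip_width: -0.0001
gripper_force: 0.0
```

>>> step_arm(
  targets=[
    [[0,-0.007,0],[0,0,0]],
    [[0,-0.007,0],[0,0,0]],
  ],
)

```text
time_s: 18.53
position: [0.5137, 0.1868, 0.0237]
tool_rot: [[1.0, 0.001, -0.0], [0.001, -1.0, 0.0], [-0.0, -0.0, -1.0]]
ft_force: [0.2, -0.9, 0.0]
grip_width: -0.0001
gripper_force: 0.0
```

>>> step_arm(
  targets=[
    [[0,-0.007,0],[0,0,0]],
    [[0,-0.007,0],[0,0,0]],
  ],
)

```text
time_s: 18.7
position: [0.5136, 0.189, 0.0237]
tool_rot: [[1.0, 0.001, -0.0], [0.001, -1.0, 0.0], [-0.0, -0.0, -1.0]]
ft_force: [-0.5, -0.4, 0.2]
grip_width: 0.0002
gripper_force: 0.0
```

Run:
```python
from h import *
goto(.5135,.158,.024,-90)
print(env.observe()['wrist_torque'])
for n in('side','top'):
    print(n); blanks(snap(n),y0=.1)
```

```text
at [0.5136 0.189  0.0237] az -89.9193003070391 tilt [-0.0001  0.0001] F [-0.4789 -0.4165  0.2469] w 0.00015698061046037732 t 18.7 q [ 7.8011 35.1645 90.4436  0.0048 54.3974 97.7176]
shift [-0.0006  0.1033 -0.001 ] turn [-0.0001  0.0001  0.0018]
[0.0082 0.0135 0.0244]
side
[319 272  44  23 551] c [0.5131 0.2259] size [0.063 0.123] ang 89.81 z 0.029389962821668857
top
```

>>> step_arm(
  targets=[
    [[0,-0.007,0],[0,0,0]],
    [[0,-0.007,0],[0,0,0]],
  ],
)

```text
time_s: 18.97
position: [0.5137, 0.1911, 0.0237]
tool_rot: [[1.0, 0.001, 0.0], [0.001, -1.0, 0.0], [0.0, -0.0, -1.0]]
ft_force: [0.4, 1.2, -0.7]
grip_width: 0.0002
gripper_force: 0.0
```

>>> step_arm(
  targets=[
    [[0,-0.007,0],[0,0,0]],
    [[0,-0.007,0],[0,0,0]],
  ],
)

```text
time_s: 19.13
position: [0.5137, 0.1929, 0.0237]
tool_rot: [[1.0, 0.002, -0.0], [0.002, -1.0, -0.001], [-0.0, 0.001, -1.0]]
ft_force: [0.1, -1.7, -0.1]
grip_width: 0.0002
gripper_force: 0.7
```

>>> step_arm(
  targets=[
    [[0,-0.005,0],[0,0,0]],
    [[0,-0.005,0],[0,0,0]],
  ],
)

```text
time_s: 19.3
position: [0.5137, 0.1932, 0.0237]
tool_rot: [[1.0, 0.002, -0.001], [0.002, -1.0, -0.003], [-0.001, 0.003, -1.0]]
ft_force: [-0.0, -9.8, 1.0]
grip_width: -0.0001
gripper_force: 5.0
```

It is hard against the side fence (contact at finger y = 0.193). Next comes the push from the -x end to the far fence.

>>> step_arm(
  targets=[
    [[0,0.04,0],[0,0,0]],
    [[0,0.04,-0.1],[0,0,0]],
    [[-0.13,0.04,-0.12],[0,0,0]],
    [[-0.26,0,-0.12],[0,0,0]],
    [[-0.34,-0.1,-0.12],[0,0,0]],
    [[-0.34,-0.12,-0.12],[0,0,0]],
    [[-0.34,-0.12,-0.05],[0,0,0]],
    [[-0.34,-0.12,0],[0,0,0]],
    [[-0.34,-0.12,0],[0,0,0]],
  ],
)

```text
time_s: 20.05
position: [0.4106, 0.23, 0.0219]
tool_rot: [[1.0, 0.002, -0.004], [0.002, -1.0, -0.001], [-0.004, 0.001, -1.0]]
ft_force: [-1.0, -0.8, 0.3]
grip_width: -0.0
gripper_force: 0.0
```

>>> step_arm(
  targets=[
    [[0.03,0,0],[0,0,0]],
    [[0.055,0,0],[0,0,0]],
    [[0.07,0,0],[0,0,0]],
    [[0.075,0,0],[0,0,0]],
    [[0.075,0,0],[0,0,0]],
  ],
)

```text
time_s: 20.47
position: [0.435, 0.2303, 0.0242]
tool_rot: [[1.0, 0.001, 0.001], [0.001, -1.0, 0.0], [0.001, -0.0, -1.0]]
ft_force: [-0.6, -0.2, 0.1]
grip_width: -0.0001
gripper_force: 0.0
```

>>> step_arm(
  targets=[
    [[0.007,0,0],[0,0,0]],
    [[0.007,0,0],[0,0,0]],
  ],
)

```text
time_s: 20.63
position: [0.4365, 0.2304, 0.0239]
tool_rot: [[1.0, 0.001, 0.0], [0.001, -1.0, 0.0], [0.0, -0.0, -1.0]]
ft_force: [-0.5, 0.0, 0.0]
grip_width: -0.0
gripper_force: 0.0
```

>>> step_arm(
  targets=[
    [[0.005,0,0],[0,0,0]],
    [[0.005,0,0],[0,0,0]],
  ],
)

```text
time_s: 20.8
position: [0.4379, 0.2304, 0.0238]
tool_rot: [[1.0, 0.001, 0.0], [0.001, -1.0, 0.0], [0.0, -0.0, -1.0]]
ft_force: [0.7, -0.1, 0.6]
grip_width: 0.0
gripper_force: 0.0
```

>>> step_arm(
  targets=[
    [[0.005,0,0],[0,0,0]],
    [[0.005,0,0],[0,0,0]],
  ],
)

```text
time_s: 20.97
position: [0.4394, 0.2304, 0.0238]
tool_rot: [[1.0, 0.001, 0.0], [0.001, -1.0, 0.0], [0.0, -0.0, -1.0]]
ft_force: [0.3, 0.1, 0.1]
grip_width: 0.0001
gripper_force: 0.0
```

>>> step_arm(
  targets=[
    [[0.005,0,0],[0,0,0]],
    [[0.005,0,0],[0,0,0]],
  ],
)

```text
time_s: 21.13
position: [0.4399, 0.2303, 0.0235]
tool_rot: [[1.0, 0.001, -0.002], [0.001, -1.0, -0.0], [-0.002, 0.0, -1.0]]
ft_force: [-3.5, -0.3, 0.8]
grip_width: 0.0001
gripper_force: 2.0
```

>>> step_arm(
  targets=[
    [[0.005,0,0],[0,0,0]],
    [[0.005,0,0],[0,0,0]],
  ],
)

```text
time_s: 21.3
position: [0.44, 0.2302, 0.0233]
tool_rot: [[1.0, 0.002, -0.005], [0.002, -1.0, -0.001], [-0.005, 0.001, -1.0]]
ft_force: [-8.7, 0.0, 4.7]
grip_width: 0.0002
gripper_force: 4.5
```

The first blank is hard against both fences (finger at x = 0.440, y = 0.193). Next is the middle blank, at about (0.593, -0.229).

>>> step_arm(
  targets=[
    [[-0.03,0,0],[0,0,0]],
    [[-0.03,0,-0.1],[0,0,0]],
    [[-0.03,0,-0.2],[0,0,0]],
    [[-0.0,0.1,-0.25],[0,0,0]],
    [[0.05,0.23,-0.25],[0,0,0]],
    [[0.1,0.36,-0.25],[0,0,0]],
    [[0.15,0.48,-0.25],[0,0,0]],
    [[0.2,0.6,-0.25],[0,0,0]],
    [[0.22,0.7,-0.25],[0,0,0]],
  ],
)

```text
time_s: 22.05
position: [0.5102, 0.0177, 0.099]
tool_rot: [[1.0, 0.0, 0.003], [0.0, -1.0, -0.001], [0.003, 0.001, -1.0]]
ft_force: [0.5, -0.4, 0.2]
grip_width: 0.0003
gripper_force: 0.0
```

>>> step_arm(
  targets=[
    [[0.1,0.13,0],[0,0,0]],
    [[0.2,0.26,0],[0,0,0]],
    [[0.25,0.39,0],[0,0,0]],
    [[0.256,0.52,0],[0,0,0]],
    [[0.256,0.64,0],[0,0,0]],
    [[0.256,0.74,0],[0,0,0]],
    [[0.256,0.83,0],[0,0,0]],
    [[0.256,0.83,0],[0,0,0]],
    [[0.256,0.83,0],[0,0,0]],
  ],
)

```text
time_s: 22.8
position: [0.5854, -0.2297, 0.0984]
tool_rot: [[1.0, -0.001, 0.0], [-0.001, -1.0, -0.0], [0.0, 0.0, -1.0]]
ft_force: [-0.9, 0.6, 0.0]
grip_width: 0.0002
gripper_force: 0.0
```

Run:
```python
from h import *
goto(.583,-.229,.021,-90)
for n in('side','top'):
    print(n); blanks(snap(n))
```

```text
at [ 0.5854 -0.2297  0.0984] az -90.05796164582398 tilt [ 0.0003 -0.0002] F [-0.8827  0.5676  0.0324] w 0.00015421709026277195 t 22.8 q [-32.1884  36.1579  72.1276  -0.0012  71.6902  57.87  ]
shift [-0.0081 -0.0022  0.258 ] turn [ 0.0003 -0.0004 -0.0013]
side
[274 175  34  12 252] c [ 0.5848 -0.3035] size [0.128 0.06 ] ang 2.6 z 0.01535904522347619
[273 186  35  13 275] c [ 0.5961 -0.2338] size [0.129 0.058] ang 6.5 z 0.015127461294173743
[319 273  44  23 504] c [0.5129 0.2302] size [0.121 0.06 ] ang 1.6 z 0.02926348118521397
top
```

>>> step_arm(
  targets=[
    [[0,0,0.1],[0,0,0]],
    [[0,0,0.2],[0,0,0]],
    [[0,0,0.24],[0,0,0]],
    [[0,0,0.26],[0,0,0]],
    [[0,0,0.268],[0,0,0]],
    [[0,0,0.275],[0,0,0]],
    [[0,0,0.277],[0,0,0]],
    [[0,0,0.277],[0,0,0]],
  ],
)

```text
time_s: 23.57
position: [0.5862, -0.2286, 0.0167]
tool_rot: [[1.0, 0.002, 0.002], [0.002, -1.0, -0.001], [0.002, 0.001, -1.0]]
ft_force: [-0.6, 0.1, -0.3]
grip_width: 0.0003
gripper_force: 0.0
```

>>> step_arm(
  targets=[
    [[0,0,0.003],[0,0,0]],
    [[0,0,0.006],[0,0,0]],
    [[0,0,0.006],[0,0,0]],
  ],
)

```text
time_s: 23.82
position: [0.5862, -0.2287, 0.016]
tool_rot: [[1.0, 0.001, 0.002], [0.001, -1.0, -0.001], [0.002, 0.001, -1.0]]
ft_force: [-3.1, 1.7, 11.9]
grip_width: -0.0002
gripper_force: 6.0
```

>>> step_arm(
  targets=[
    [[-0.02,0,0],[0,0,0]],
    [[-0.05,0.001,0],[0,0,0]],
    [[-0.08,0.001,0],[0,0,0]],
    [[-0.08,0.001,0],[0,0,0]],
  ],
)

```text
time_s: 24.15
position: [0.5619, -0.2297, 0.016]
tool_rot: [[1.0, 0.001, 0.003], [0.001, -1.0, -0.002], [0.003, 0.002, -1.0]]
ft_force: [-2.6, -1.1, 11.7]
grip_width: -0.0001
gripper_force: 5.7
```

Run:
```python
from h import *
goto(.583,-.229,.021,-90)
for n in('side',):
    print(n); blanks(snap(n))
```

```text
at [ 0.5619 -0.2297  0.016 ] az -89.94403995496465 tilt [ 0.0034 -0.0025] F [-2.6129 -1.069  11.6772] w -7.47396131586253e-05 t 24.15 q [-33.3863  40.0394  80.6826  -0.0135  59.037   56.5644]
shift [ 0.0704 -0.0021 -0.0163] turn [ 0.0032 -0.0043  0.0012]
side
[274 177  23  10 154] c [ 0.6086 -0.2792] size [0.102 0.082] ang 89.55 z 0.015016944193677705
[280 185  34  13 238] c [ 0.5721 -0.2362] size [0.059 0.126] ang 89.81 z 0.015051743259082111
[319 273  44  23 507] c [0.5124 0.2314] size [0.123 0.062] ang 0.79 z 0.02920513567503286
```

Good: it moved 24 mm with the finger. I pull the rest (118 mm) and lift.

>>> step_arm(
  targets=[
    [[-0.03,0,-0.001],[0,0,0]],
    [[-0.07,0.001,-0.001],[0,0,0]],
    [[-0.12,0.002,-0.001],[0,0,0]],
    [[-0.17,0.003,-0.001],[0,0,0]],
    [[-0.22,0.004,-0.001],[0,0,0]],
    [[-0.27,0.005,-0.001],[0,0,0]],
    [[-0.32,0.005,-0.001],[0,0,0]],
    [[-0.37,0.006,-0.001],[0,0,0]],
    [[-0.393,0.006,-0.001],[0,0,0]],
    [[-0.393,0.006,-0.001],[0,0,0]],
  ],
)

```text
time_s: 25.03
position: [0.4437, -0.2318, 0.016]
tool_rot: [[1.0, 0.001, 0.003], [0.001, -1.0, -0.003], [0.003, 0.003, -1.0]]
ft_force: [-5.0, -0.5, 13.2]
grip_width: 0.0002
gripper_force: 6.9
```

>>> step_arm(
  targets=[
    [[0,0,-0.05],[0,0,0]],
    [[0,0,-0.2],[0,0,0]],
    [[0,0,-0.3],[0,0,0]],
    [[0,0,-0.3],[0,0,0]],
    [[0,0,-0.3],[0,0,0]],
  ],
  jaw=74,
)

```text
time_s: 25.45
position: [0.4445, -0.2313, 0.1062]
tool_rot: [[1.0, 0.001, 0.004], [0.001, -1.0, -0.003], [0.004, 0.003, -1.0]]
ft_force: [-0.2, -0.0, -1.0]
grip_width: 0.0604
gripper_force: 0.0
```

Run:
```python
from h import *
d=snap('side'); blanks(d); d=snap('top','top5.png'); blanks(d)
goto(.451,-.231,.0025,-90)
```

```text
[274 176  33  11 237] c [ 0.5851 -0.3064] size [0.126 0.054] ang 2.68 z 0.015611398833994141
[309 181  35  15 337] c [ 0.4548 -0.2295] size [0.129 0.067] ang 1.93 z 0.015208621471300749
[319 273  44  23 506] c [0.5133 0.2311] size [0.061 0.122] ang 89.77 z 0.029318116245375905
[375 170  19  39 669] c [ 0.5813 -0.3016] size [0.124 0.059] ang 0.31 z 0.014556109702211759
at [ 0.4434 -0.2305  0.1038] az -89.92467393729304 tilt [-0.0005  0.0004] F [-0.2546  0.5249 -1.3327] w 0.07335956565858849 t 25.55 q [-41.0617  24.7995  93.3676   0.0007  61.8679  48.8626]
shift [0.0253 0.0019 0.3376] turn [-0.0005  0.0006  0.0017]
```

>>> step_arm(
  targets=[
    [[0.031,0.002,0.1],[0,0,0]],
    [[0.031,0.002,0.2],[0,0,0]],
    [[0.031,0.002,0.27],[0,0,0]],
    [[0.031,0.002,0.3],[0,0,0]],
    [[0.031,0.002,0.32],[0,0,0]],
    [[0.031,0.002,0.337],[0,0,0]],
    [[0.031,0.002,0.337],[0,0,0]],
    [[0.031,0.002,0.337],[0,0,0]],
  ],
)

```text
time_s: 26.22
position: [0.4534, -0.2316, 0.0036]
tool_rot: [[1.0, 0.001, 0.001], [0.001, -1.0, -0.001], [0.001, 0.001, -1.0]]
ft_force: [0.0, 0.3, -0.2]
grip_width: 0.0741
gripper_force: 0.0
```

>>> step_arm(
  targets=[
    [[0,0,0],[0,0,0]],
    [[0,0,0],[0,0,0]],
    [[0,0,0],[0,0,0]],
    [[0,0,0],[0,0,0]],
    [[0,0,0],[0,0,0]],
    [[0,0,0],[0,0,0]],
  ],
  jaw=50,
  grip_force=50,
)

```text
time_s: 26.72
position: [0.4536, -0.2317, 0.0041]
tool_rot: [[1.0, 0.001, 0.002], [0.001, -1.0, -0.002], [0.002, 0.002, -1.0]]
ft_force: [-0.6, 1.0, 6.9]
grip_width: 0.0603
gripper_force: 54.1
```

>>> step_arm(
  targets=[
    [[0,0,-0.05],[0,0,0]],
    [[0,0,-0.15],[0,0,0]],
    [[0,0,-0.25],[0,0,0]],
    [[0,0,-0.32],[0,0,0]],
    [[0,0,-0.32],[0,0,0]],
    [[0,0,-0.32],[0,0,0]],
  ],
)

```text
time_s: 27.22
position: [0.4532, -0.2314, 0.0997]
tool_rot: [[1.0, 0.001, 0.002], [0.001, -1.0, -0.001], [0.002, 0.001, -1.0]]
ft_force: [0.2, 0.2, -0.6]
grip_width: 0.0603
gripper_force: 55.2
```

Run:
```python
from h import *
goto(.507,.218,.10,-90)
```

```text
at [ 0.4532 -0.2314  0.0997] az -89.917692840508 tilt [ 0.0017 -0.0015] F [ 0.2156  0.2431 -0.6299] w 0.060298170842975146 t 27.2167 q [-40.3972  25.8159  92.3413  -0.0008  61.7134  49.5208]
shift [ 0.1813 -1.4978 -0.0027] turn [ 0.0019 -0.0022  0.0018]
```

>>> step_arm(
  targets=[
    [[0.01,-0.06,0],[0,0,0]],
    [[0.03,-0.16,0],[0,0,0]],
    [[0.05,-0.28,0],[0,0,0]],
    [[0.07,-0.4,0],[0,0,0]],
    [[0.08,-0.52,0],[0,0,0]],
    [[0.09,-0.64,0],[0,0,0]],
    [[0.09,-0.75,0],[0,0,0]],
  ],
)

```text
time_s: 27.8
position: [0.479, -0.0042, 0.0975]
tool_rot: [[1.0, 0.002, -0.003], [0.002, -1.0, 0.001], [-0.003, -0.001, -1.0]]
ft_force: [0.3, -1.3, -0.3]
grip_width: 0.0607
gripper_force: 55.1
```

>>> step_arm(
  targets=[
    [[0.02,-0.12,0],[0,0,0]],
    [[0.04,-0.24,0],[0,0,0]],
    [[0.06,-0.36,0],[0,0,0]],
    [[0.08,-0.48,0],[0,0,0]],
    [[0.089,-0.59,0],[0,0,0]],
    [[0.089,-0.68,0],[0,0,0]],
    [[0.089,-0.74,0],[0,0,0]],
    [[0.089,-0.761,0],[0,0,0]],
    [[0.089,-0.761,0],[0,0,0]],
    [[0.089,-0.761,0],[0,0,0]],
  ],
)

```text
time_s: 28.63
position: [0.5057, 0.2214, 0.098]
tool_rot: [[1.0, 0.001, -0.002], [0.001, -1.0, -0.001], [-0.002, 0.001, -1.0]]
ft_force: [0.1, 0.1, -1.7]
grip_width: 0.0602
gripper_force: 55.1
```

Run:
```python
from h import *
goto(.508,.222,.030,-90)
d=snap('side'); C=cloud(d); im=d['img'].astype(int)
m=(im[...,0]>90)&(im[...,1]<0.62*im[...,0])&(abs(C[...,2]-.112)<.01)&(abs(C[...,0]-.5)<.15)&(abs(C[...,1]-.22)<.12)
print(m.sum(),cv2.minAreaRect(C[m][:,:2].astype(np.float32)),C[m].mean(0))
```

```text
at [0.5057 0.2214 0.098 ] az -89.91535662891766 tilt [-0.0019 -0.0007] F [ 0.0778  0.1075 -1.6954] w 0.06018969197765602 t 28.6333 q [ 11.3609  29.6172  85.3591  -0.019   65.1375 101.2843]
shift [ 0.008  -0.0022  0.2268] turn [0.0009 0.0024 0.0019]
618 ((0.506377637386322, 0.22205069661140442), (0.06497927755117416, 0.1306927651166916), 89.94937133789062) [0.5157 0.2248 0.1088]
```

>>> step_arm(
  targets=[
    [[0.006,0,0.08],[0,0,0]],
    [[0.006,0,0.15],[0,0,0]],
    [[0.006,0,0.2],[0,0,0]],
    [[0.006,0,0.22],[0,0,0]],
    [[0.006,0,0.226],[0,0,0]],
    [[0.006,0,0.23],[0,0,0]],
    [[0.006,0,0.235],[0,0,0]],
    [[0.006,0,0.235],[0,0,0]],
  ],
)

```text
time_s: 29.35
position: [0.5083, 0.2219, 0.0291]
tool_rot: [[1.0, 0.001, 0.001], [0.001, -1.0, 0.0], [0.001, -0.0, -1.0]]
ft_force: [0.2, 0.4, -1.3]
grip_width: 0.0601
gripper_force: 55.1
```

>>> step_arm(
  targets=[
    [[0.01,0,0],[0,0,0]],
    [[0.018,0,0],[0,0,0]],
    [[0.018,0,0.005],[0,0,0]],
    [[0.018,0,0.005],[0,0,0]],
  ],
)

```text
time_s: 29.68
position: [0.5134, 0.2222, 0.0282]
tool_rot: [[1.0, 0.002, 0.001], [0.002, -1.0, 0.0], [0.001, -0.0, -1.0]]
ft_force: [-4.2, -0.7, 9.8]
grip_width: 0.0602
gripper_force: 56.2
```

>>> step_arm(
  targets=[
    [[0,0,0],[0,0,0]],
    [[0,0,0],[0,0,0]],
    [[0,0,0],[0,0,0]],
    [[0,0,0],[0,0,0]],
    [[0,0,-0.03],[0,0,0]],
    [[0,0,-0.12],[0,0,0]],
    [[0,0,-0.2],[0,0,0]],
    [[0,0,-0.2],[0,0,0]],
    [[0,0.1,-0.2],[0,0,0]],
  ],
  jaw=71,
)

```text
time_s: 30.43
position: [0.5141, 0.1949, 0.0889]
tool_rot: [[1.0, 0.005, 0.005], [0.005, -1.0, 0.002], [0.005, -0.002, -1.0]]
ft_force: [-0.9, 0.5, -0.7]
grip_width: 0.0713
gripper_force: 0.0
```

>>> step_arm(
  targets=[
    [[0,0.11,0],[0,0,0]],
    [[0,0.11,0],[0,0,0]],
    [[0,0.11,0],[0,0,0]],
    [[0,0.11,0],[0,0,0]],
    [[0,0.11,0],[0,0,0]],
    [[0,0.11,0],[0,0,0]],
  ],
  jaw=0,
)

```text
time_s: 30.93
position: [0.5133, 0.1599, 0.087]
tool_rot: [[1.0, 0.003, 0.0], [0.003, -1.0, 0.0], [0.0, -0.0, -1.0]]
ft_force: [0.4, -0.4, -0.9]
grip_width: 0.0006
gripper_force: 0.0
```

Run:
```python
from h import *
goto(.5145,.165,.0335,-90)
for n in('side','top'):
    print(n); blanks(snap(n))
```

```text
at [0.5133 0.1599 0.087 ] az -89.85107547068576 tilt [0.     0.0001] F [ 0.3734 -0.395  -0.8604] w 0.0005802505672977735 t 30.9333 q [ 4.6775 29.2079 88.5248  0.0058 62.2663 94.5259]
shift [ 0.0039 -0.0169  0.1783] turn [-0.0001 -0.      0.0033]
side
[274 175  33  12 242] c [ 0.5857 -0.3053] size [0.056 0.127] ang 89.89 z 0.015569026869463144
[318 269  46  27 708] c [0.5135 0.2272] size [0.125 0.07 ] ang 0.16 z 0.039215668370437134
top
[375 170  19  39 730] c [ 0.5811 -0.3015] size [0.059 0.125] ang 89.92 z 0.014632553940389079
```

>>> step_arm(
  targets=[
    [[0.003,-0.017,0.08],[0,0,0]],
    [[0.003,-0.017,0.14],[0,0,0]],
    [[0.003,-0.017,0.17],[0,0,0]],
    [[0.003,-0.017,0.178],[0,0,0]],
    [[0.003,-0.04,0.178],[0,0,0]],
    [[0.003,-0.06,0.178],[0,0,0]],
    [[0.003,-0.077,0.178],[0,0,0]],
    [[0.003,-0.088,0.178],[0,0,0]],
    [[0.003,-0.095,0.178],[0,0,0]],
    [[0.003,-0.095,0.178],[0,0,0]],
  ],
)

```text
time_s: 31.87
position: [0.5144, 0.1881, 0.034]
tool_rot: [[1.0, 0.002, 0.001], [0.002, -1.0, 0.0], [0.001, -0.0, -1.0]]
ft_force: [0.5, -0.5, -0.4]
grip_width: 0.0004
gripper_force: 0.0
```

>>> step_arm(
  targets=[
    [[0,-0.005,0],[0,0,0]],
    [[0,-0.01,0],[0,0,0]],
    [[0,-0.01,0],[0,0,0]],
  ],
)

```text
time_s: 32.12
position: [0.5143, 0.1907, 0.0337]
tool_rot: [[1.0, 0.001, -0.0], [0.001, -1.0, 0.0], [-0.0, -0.0, -1.0]]
ft_force: [1.3, 0.4, 0.1]
grip_width: -0.0002
gripper_force: 0.0
```

>>> step_arm(
  targets=[
    [[0,-0.005,0],[0,0,0]],
    [[0,-0.005,0],[0,0,0]],
  ],
)

```text
time_s: 32.28
position: [0.5143, 0.1922, 0.0336]
tool_rot: [[1.0, 0.001, 0.0], [0.001, -1.0, 0.0], [0.0, -0.0, -1.0]]
ft_force: [-0.1, 0.0, 0.2]
grip_width: -0.0002
gripper_force: 0.0
```

>>> step_arm(
  targets=[
    [[0,-0.004,0],[0,0,0]],
    [[0,-0.004,0],[0,0,0]],
  ],
)

```text
time_s: 32.45
position: [0.5143, 0.193, 0.0336]
tool_rot: [[1.0, 0.001, -0.0], [0.001, -1.0, -0.001], [-0.0, 0.001, -1.0]]
ft_force: [1.3, -2.9, 2.0]
grip_width: -0.0003
gripper_force: 1.5
```

>>> step_arm(
  targets=[
    [[0,-0.003,0],[0,0,0]],
    [[0,-0.003,0],[0,0,0]],
  ],
)

```text
time_s: 32.62
position: [0.5143, 0.1931, 0.0336]
tool_rot: [[1.0, 0.002, -0.0], [0.002, -1.0, -0.002], [-0.001, 0.002, -1.0]]
ft_force: [-0.4, -8.4, 1.6]
grip_width: -0.0002
gripper_force: 4.6
```

>>> step_arm(
  targets=[
    [[0,-0.002,0],[0,0,0]],
    [[0,-0.002,0],[0,0,0]],
  ],
)

```text
time_s: 32.78
position: [0.5143, 0.1932, 0.0336]
tool_rot: [[1.0, 0.002, -0.001], [0.002, -1.0, -0.003], [-0.001, 0.003, -1.0]]
ft_force: [0.0, -11.7, 1.2]
grip_width: -0.0004
gripper_force: 6.2
```

>>> step_arm(
  targets=[
    [[0,0.04,0],[0,0,0]],
    [[0,0.04,-0.1],[0,0,0]],
    [[-0.13,0.04,-0.12],[0,0,0]],
    [[-0.26,0,-0.12],[0,0,0]],
    [[-0.34,-0.1,-0.12],[0,0,0]],
    [[-0.34,-0.12,-0.12],[0,0,0]],
    [[-0.34,-0.12,-0.05],[0,0,0]],
    [[-0.34,-0.12,0],[0,0,0]],
    [[-0.34,-0.12,0],[0,0,0]],
  ],
)

```text
time_s: 33.53
position: [0.4112, 0.2303, 0.0317]
tool_rot: [[1.0, 0.002, -0.004], [0.002, -1.0, -0.0], [-0.004, 0.0, -1.0]]
ft_force: [-0.5, -0.5, -1.2]
grip_width: 0.0
gripper_force: 0.0
```

>>> step_arm(
  targets=[
    [[0.03,0,0],[0,0,0]],
    [[0.055,0,0],[0,0,0]],
    [[0.07,0,0],[0,0,0]],
    [[0.08,0,0],[0,0,0]],
    [[0.085,0,0],[0,0,0]],
    [[0.09,0,0],[0,0,0]],
    [[0.09,0,0],[0,0,0]],
  ],
)

```text
time_s: 34.12
position: [0.4394, 0.2306, 0.0338]
tool_rot: [[1.0, 0.001, 0.0], [0.001, -1.0, 0.0], [0.0, -0.0, -1.0]]
ft_force: [-0.1, 0.2, -0.0]
grip_width: -0.0002
gripper_force: 0.0
```

>>> step_arm(
  targets=[
    [[0.005,0,0],[0,0,0]],
    [[0.005,0,0],[0,0,0]],
  ],
)

```text
time_s: 34.28
position: [0.4399, 0.2306, 0.0335]
tool_rot: [[1.0, 0.001, -0.002], [0.001, -1.0, -0.0], [-0.002, 0.0, -1.0]]
ft_force: [-2.8, -0.1, 1.6]
grip_width: 0.0
gripper_force: 1.8
```

>>> step_arm(
  targets=[
    [[0.003,0,0],[0,0,0]],
    [[0.003,0,0],[0,0,0]],
  ],
)

```text
time_s: 34.45
position: [0.4399, 0.2306, 0.0334]
tool_rot: [[1.0, 0.002, -0.004], [0.002, -1.0, -0.001], [-0.004, 0.001, -1.0]]
ft_force: [-6.6, -0.3, 3.8]
grip_width: 0.0001
gripper_force: 3.5
```

Second blank hard against both fences. Now the third (right lane, ~(0.583,-0.3015)).

>>> step_arm(
  targets=[
    [[-0.03,0,0],[0,0,0]],
    [[-0.03,0,-0.1],[0,0,0]],
    [[-0.03,0,-0.2],[0,0,0]],
    [[-0.0,0.1,-0.23],[0,0,0]],
    [[0.05,0.23,-0.23],[0,0,0]],
    [[0.1,0.36,-0.23],[0,0,0]],
    [[0.15,0.48,-0.23],[0,0,0]],
    [[0.2,0.6,-0.23],[0,0,0]],
    [[0.25,0.72,-0.23],[0,0,0]],
    [[0.28,0.82,-0.23],[0,0,0]],
  ],
)

```text
time_s: 35.28
position: [0.5271, -0.0178, 0.1028]
tool_rot: [[1.0, 0.0, 0.002], [0.0, -1.0, -0.001], [0.002, 0.001, -1.0]]
ft_force: [0.3, 0.9, 0.4]
grip_width: -0.0003
gripper_force: 0.0
```

>>> step_arm(
  targets=[
    [[0.07,0.13,0],[0,0,0]],
    [[0.14,0.26,0],[0,0,0]],
    [[0.175,0.39,0],[0,0,0]],
    [[0.175,0.52,0],[0,0,0]],
    [[0.175,0.64,0],[0,0,0]],
    [[0.175,0.76,0],[0,0,0]],
    [[0.175,0.87,0],[0,0,0]],
    [[0.175,0.953,0],[0,0,0]],
    [[0.175,0.953,0],[0,0,0]],
    [[0.175,0.953,0],[0,0,0]],
  ],
)

```text
time_s: 36.12
position: [0.5785, -0.302, 0.1022]
tool_rot: [[1.0, -0.001, 0.0], [-0.001, -1.0, -0.0], [0.0, 0.0, -1.0]]
ft_force: [-1.1, 1.2, -0.1]
grip_width: -0.0002
gripper_force: 0.0
```

Run:
```python
from h import *
goto(.578,-.3015,.0145,-90)
for n in('side','top'):
    print(n); blanks(snap(n))
```

```text
at [ 0.5785 -0.302   0.1022] az -90.03159405111654 tilt [ 0.0002 -0.0001] F [-1.0954  1.1743 -0.0749] w -0.00023772400985587203 t 36.1167 q [-37.9367  38.097   67.4147   0.0012  74.4764  52.0946]
shift [-0.0018 -0.0016  0.2924] turn [ 0.0001 -0.0002 -0.0007]
side
[274 175  33  12 240] c [ 0.5861 -0.3085] size [0.126 0.058] ang 1.07 z 0.015316863820747349
[318 271  45  25 606] c [0.5144 0.2317] size [0.064 0.123] ang 89.5 z 0.039226656034846895
top
```

>>> step_arm(
  targets=[
    [[0,0,0.1],[0,0,0]],
    [[0,0,0.2],[0,0,0]],
    [[0,0,0.25],[0,0,0]],
    [[0,0,0.275],[0,0,0]],
    [[0,0,0.285],[0,0,0]],
    [[0,0,0.29],[0,0,0]],
    [[0,0,0.294],[0,0,0]],
    [[0,0,0.295],[0,0,0]],
    [[0,0,0.295],[0,0,0]],
  ],
)

```text
time_s: 36.97
position: [0.5797, -0.3012, 0.0161]
tool_rot: [[1.0, 0.002, 0.003], [0.002, -1.0, -0.002], [0.003, 0.002, -1.0]]
ft_force: [-1.1, 2.2, 6.1]
grip_width: -0.0001
gripper_force: 2.9
```

>>> step_arm(
  targets=[
    [[0,0,0],[0,0,0]],
  ],
)

```text
time_s: 37.05
position: [0.5797, -0.3011, 0.0161]
tool_rot: [[1.0, 0.002, 0.003], [0.002, -1.0, -0.002], [0.003, 0.002, -1.0]]
ft_force: [-1.4, 2.3, 7.3]
grip_width: 0.0002
gripper_force: 3.2
```

>>> step_arm(
  targets=[
    [[-0.02,0,0.001],[0,0,0]],
    [[-0.05,0.001,0.001],[0,0,0]],
    [[-0.09,0.001,0.001],[0,0,0]],
    [[-0.13,0.002,0.001],[0,0,0]],
    [[-0.17,0.003,0.001],[0,0,0]],
    [[-0.21,0.003,0.001],[0,0,0]],
    [[-0.25,0.004,0.001],[0,0,0]],
    [[-0.27,0.004,0.001],[0,0,0]],
    [[-0.27,0.004,0.001],[0,0,0]],
  ],
)

```text
time_s: 37.8
position: [0.4979, -0.3034, 0.016]
tool_rot: [[1.0, 0.001, 0.003], [0.001, -1.0, -0.003], [0.003, 0.003, -1.0]]
ft_force: [-2.6, -0.5, 10.4]
grip_width: 0.0
gripper_force: 4.9
```

>>> step_arm(
  targets=[
    [[-0.04,0,0],[0,0,0]],
    [[-0.08,0.001,0],[0,0,0]],
    [[-0.12,0.001,0],[0,0,0]],
    [[-0.155,0.002,0],[0,0,0]],
    [[-0.167,0.003,0],[0,0,0]],
    [[-0.167,0.003,0],[0,0,0]],
  ],
)

```text
time_s: 38.3
position: [0.4481, -0.3046, 0.016]
tool_rot: [[1.0, 0.001, 0.003], [0.001, -1.0, -0.004], [0.003, 0.004, -1.0]]
ft_force: [-3.6, -0.7, 11.6]
grip_width: 0.0001
gripper_force: 5.9
```

>>> step_arm(
  targets=[
    [[0,0,-0.05],[0,0,0]],
    [[0,0,-0.2],[0,0,0]],
    [[0,0,-0.3],[0,0,0]],
    [[0,0,-0.3],[0,0,0]],
    [[0,0,-0.3],[0,0,0]],
  ],
  jaw=74,
)

```text
time_s: 38.72
position: [0.4486, -0.304, 0.1062]
tool_rot: [[1.0, 0.002, 0.004], [0.002, -1.0, -0.004], [0.004, 0.004, -1.0]]
ft_force: [-0.5, 0.5, -0.6]
grip_width: 0.0606
gripper_force: 0.0
```

Run:
```python
from h import *
d=snap('side'); blanks(d); d=snap('top','top7.png'); blanks(d)
goto(.451,-.304,.0035,-90)
```

```text
[306 171  35  13 313] c [ 0.4524 -0.3041] size [0.132 0.07 ] ang 1.59 z 0.015219657326007312
[318 271  45  25 607] c [0.5137 0.2308] size [0.062 0.124] ang 89.51 z 0.0391706608328202
at [ 0.4476 -0.3031  0.1037] az -89.91497974635257 tilt [-0.0001  0.    ] F [ 0.3881 -0.1463 -1.299 ] w 0.07386522863119725 t 38.8167 q [-46.6548  28.2048  86.9349  -0.0035  64.8641  43.2617]
shift [0.0113 0.0031 0.3338] turn [-0.      0.0001  0.0019]
```

>>> step_arm(
  targets=[
    [[0.012,0.003,0.1],[0,0,0]],
    [[0.012,0.003,0.2],[0,0,0]],
    [[0.012,0.003,0.27],[0,0,0]],
    [[0.012,0.003,0.3],[0,0,0]],
    [[0.012,0.003,0.32],[0,0,0]],
    [[0.012,0.003,0.337],[0,0,0]],
    [[0.012,0.003,0.337],[0,0,0]],
    [[0.012,0.003,0.337],[0,0,0]],
  ],
)

```text
time_s: 39.48
position: [0.4517, -0.3045, 0.0034]
tool_rot: [[1.0, 0.001, 0.001], [0.001, -1.0, -0.001], [0.001, 0.001, -1.0]]
ft_force: [0.5, -0.4, 0.6]
grip_width: 0.0737
gripper_force: 0.0
```

>>> step_arm(
  targets=[
    [[0,0,0],[0,0,0]],
    [[0,0,0],[0,0,0]],
    [[0,0,0],[0,0,0]],
    [[0,0,0],[0,0,0]],
    [[0,0,0],[0,0,0]],
    [[0,0,0],[0,0,0]],
  ],
  jaw=50,
  grip_force=50,
)

```text
time_s: 39.98
position: [0.4518, -0.3047, 0.0038]
tool_rot: [[1.0, 0.001, 0.002], [0.001, -1.0, -0.002], [0.002, 0.002, -1.0]]
ft_force: [-0.7, 0.5, 6.4]
grip_width: 0.0602
gripper_force: 54.6
```

>>> step_arm(
  targets=[
    [[0,0,-0.05],[0,0,0]],
    [[0,0,-0.15],[0,0,0]],
    [[0,0,-0.25],[0,0,0]],
    [[0,0,-0.32],[0,0,0]],
    [[0,0,-0.32],[0,0,0]],
    [[0,0,-0.32],[0,0,0]],
  ],
)

```text
time_s: 40.48
position: [0.4516, -0.3044, 0.0996]
tool_rot: [[1.0, 0.001, 0.002], [0.001, -1.0, -0.002], [0.002, 0.002, -1.0]]
ft_force: [-0.3, -0.0, -1.2]
grip_width: 0.0603
gripper_force: 54.5
```

Run:
```python
from h import *
goto(.507,.222,.10,-90)
```

```text
at [ 0.4516 -0.3044  0.0996] az -89.91713570235089 tilt [ 0.0015 -0.0016] F [-0.259  -0.0376 -1.24  ] w 0.06032351530112181 t 40.4833 q [-46.4418  28.789   86.6609  -0.0017  64.4232  43.476 ]
shift [ 0.1874 -1.7543 -0.004 ] turn [ 0.0021 -0.0019  0.0018]
```

>>> step_arm(
  targets=[
    [[0.01,-0.06,0],[0,0,0]],
    [[0.03,-0.16,0],[0,0,0]],
    [[0.05,-0.28,0],[0,0,0]],
    [[0.07,-0.4,0],[0,0,0]],
    [[0.08,-0.52,0],[0,0,0]],
    [[0.09,-0.64,0],[0,0,0]],
    [[0.1,-0.76,0],[0,0,0]],
    [[0.1,-0.88,0],[0,0,0]],
  ],
)

```text
time_s: 41.15
position: [0.4804, -0.0383, 0.0974]
tool_rot: [[1.0, 0.001, -0.002], [0.001, -1.0, 0.001], [-0.002, -0.001, -1.0]]
ft_force: [0.4, 0.3, -1.4]
grip_width: 0.0603
gripper_force: 54.4
```

>>> step_arm(
  targets=[
    [[0.02,-0.12,0],[0,0,0]],
    [[0.04,-0.24,0],[0,0,0]],
    [[0.06,-0.36,0],[0,0,0]],
    [[0.08,-0.48,0],[0,0,0]],
    [[0.086,-0.6,0],[0,0,0]],
    [[0.086,-0.7,0],[0,0,0]],
    [[0.086,-0.8,0],[0,0,0]],
    [[0.086,-0.873,0],[0,0,0]],
    [[0.086,-0.873,0],[0,0,0]],
    [[0.086,-0.873,0],[0,0,0]],
  ],
)

```text
time_s: 41.98
position: [0.5056, 0.2224, 0.0972]
tool_rot: [[1.0, 0.003, -0.003], [0.003, -1.0, -0.001], [-0.003, 0.001, -1.0]]
ft_force: [-0.0, -0.4, -1.4]
grip_width: 0.0601
gripper_force: 54.4
```

Run:
```python
from h import *
goto(.512,.222,.0378,-90)
d=snap('side'); C=cloud(d); im=d['img'].astype(int)
m=(im[...,0]>90)&(im[...,1]<0.62*im[...,0])&(abs(C[...,2]-.112)<.01)&(abs(C[...,0]-.5)<.15)&(abs(C[...,1]-.22)<.12)
print(m.sum(),cv2.minAreaRect(C[m][:,:2].astype(np.float32)),C[m].mean(0))
```

```text
at [0.5056 0.2224 0.0972] az -89.80200622193256 tilt [-0.0025 -0.0007] F [-0.0296 -0.4032 -1.435 ] w 0.06012982782259245 t 41.9833 q [ 11.4627  29.7077  85.3459  -0.0106  65.0969 101.2692]
shift [0.0219 0.0012 0.1981] turn [0.0009 0.0032 0.0044]
617 ((0.5081417560577393, 0.2274015098810196), (0.12995246052742004, 0.07432108372449875), 0.16675478219985962) [0.5181 0.226  0.1082]
```

>>> step_arm(
  targets=[
    [[0.006,0,0.07],[0,0,0]],
    [[0.006,0,0.13],[0,0,0]],
    [[0.006,0,0.17],[0,0,0]],
    [[0.006,0,0.19],[0,0,0]],
    [[0.012,0,0.196],[0,0,0]],
    [[0.02,0,0.2],[0,0,0]],
    [[0.024,0,0.202],[0,0,0]],
    [[0.024,0,0.202],[0,0,0]],
  ],
)

```text
time_s: 42.7
position: [0.512, 0.2212, 0.0381]
tool_rot: [[1.0, 0.001, -0.005], [0.001, -1.0, -0.001], [-0.005, 0.001, -1.0]]
ft_force: [-8.3, -1.3, 0.6]
grip_width: 0.0601
gripper_force: 54.5
```

>>> step_arm(
  targets=[
    [[0,0,0.003],[0,0,0]],
    [[0,0,0.003],[0,0,0]],
    [[0,0,0.003],[0,0,0]],
  ],
)

```text
time_s: 42.95
position: [0.512, 0.2212, 0.0378]
tool_rot: [[1.0, 0.001, -0.004], [0.001, -1.0, -0.001], [-0.004, 0.001, -1.0]]
ft_force: [-7.5, -2.3, 4.1]
grip_width: 0.06
gripper_force: 54.9
```

>>> step_arm(
  targets=[
    [[0,0,0],[0,0,0]],
    [[0,0,0],[0,0,0]],
    [[0,0,0],[0,0,0]],
    [[0,0,0],[0,0,0]],
    [[0,0,-0.03],[0,0,0]],
    [[0,0,-0.1],[0,0,0]],
    [[0,0,-0.17],[0,0,0]],
    [[0,0,-0.17],[0,0,0]],
    [[0,0.1,-0.17],[0,0,0]],
  ],
  jaw=71,
)

```text
time_s: 43.7
position: [0.5144, 0.1946, 0.0899]
tool_rot: [[1.0, 0.005, 0.004], [0.005, -1.0, 0.002], [0.004, -0.002, -1.0]]
ft_force: [-1.3, -0.4, -0.1]
grip_width: 0.0712
gripper_force: 0.0
```

>>> step_arm(
  targets=[
    [[0,0.11,0],[0,0,0]],
    [[0,0.11,0],[0,0,0]],
    [[0,0.11,0],[0,0,0]],
    [[0,0.11,0],[0,0,0]],
    [[0,0.11,0],[0,0,0]],
    [[0,0.11,0],[0,0,0]],
  ],
  jaw=0,
)

```text
time_s: 44.2
position: [0.5137, 0.1596, 0.0882]
tool_rot: [[1.0, 0.003, -0.0], [0.003, -1.0, 0.0], [-0.0, -0.0, -1.0]]
ft_force: [0.2, 0.1, 0.1]
grip_width: 0.0006
gripper_force: 0.0
```

Run:
```python
from h import *
goto(.5145,.165,.0435,-90)
for n in('side','top'):
    print(n); blanks(snap(n))
```

```text
at [0.5137 0.1596 0.0882] az -89.85406149726718 tilt [-0.      0.0001] F [0.2066 0.0639 0.106 ] w 0.0005825915484143483 t 44.2 q [ 4.6397 29.1341 88.4128  0.0088 62.4528 94.4897]
shift [ 0.0028 -0.0179  0.149 ] turn [-0.0002  0.      0.0032]
side
[317 267  48  29 817] c [0.5142 0.2278] size [0.126 0.074] ang 0.44 z 0.04918922939857111
top
```

>>> step_arm(
  targets=[
    [[0.002,-0.018,0.07],[0,0,0]],
    [[0.002,-0.018,0.12],[0,0,0]],
    [[0.002,-0.018,0.145],[0,0,0]],
    [[0.002,-0.018,0.149],[0,0,0]],
    [[0.002,-0.04,0.149],[0,0,0]],
    [[0.002,-0.06,0.149],[0,0,0]],
    [[0.002,-0.077,0.149],[0,0,0]],
    [[0.002,-0.09,0.149],[0,0,0]],
    [[0.002,-0.1,0.149],[0,0,0]],
    [[0.002,-0.107,0.149],[0,0,0]],
  ],
)

```text
time_s: 45.13
position: [0.5144, 0.1914, 0.0438]
tool_rot: [[1.0, 0.002, 0.001], [0.002, -1.0, 0.0], [0.001, -0.0, -1.0]]
ft_force: [0.6, -1.1, 0.8]
grip_width: -0.0
gripper_force: 0.1
```

>>> step_arm(
  targets=[
    [[0,-0.004,0],[0,0,0]],
    [[0,-0.008,0],[0,0,0]],
    [[0,-0.008,0],[0,0,0]],
  ],
)

```text
time_s: 45.38
position: [0.5143, 0.193, 0.0436]
tool_rot: [[1.0, 0.001, -0.0], [0.001, -1.0, -0.001], [-0.0, 0.001, -1.0]]
ft_force: [0.0, -2.6, 1.9]
grip_width: -0.0001
gripper_force: 1.3
```

>>> step_arm(
  targets=[
    [[0,-0.004,0],[0,0,0]],
    [[0,-0.004,0],[0,0,0]],
  ],
)

```text
time_s: 45.55
position: [0.5143, 0.1932, 0.0436]
tool_rot: [[1.0, 0.001, -0.001], [0.001, -1.0, -0.002], [-0.001, 0.002, -1.0]]
ft_force: [-0.8, -8.9, 2.2]
grip_width: 0.0
gripper_force: 5.1
```

The third is against the side fence (0.193 again). Now the far-fence push.

>>> step_arm(
  targets=[
    [[0,0.04,0],[0,0,0]],
    [[0,0.04,-0.1],[0,0,0]],
    [[-0.13,0.04,-0.12],[0,0,0]],
    [[-0.26,0,-0.12],[0,0,0]],
    [[-0.34,-0.1,-0.12],[0,0,0]],
    [[-0.34,-0.12,-0.12],[0,0,0]],
    [[-0.34,-0.12,-0.05],[0,0,0]],
    [[-0.34,-0.12,0],[0,0,0]],
    [[-0.34,-0.12,0],[0,0,0]],
  ],
)

```text
time_s: 46.3
position: [0.4112, 0.2299, 0.0416]
tool_rot: [[1.0, 0.001, -0.004], [0.001, -1.0, -0.001], [-0.004, 0.001, -1.0]]
ft_force: [0.3, -0.4, 0.3]
grip_width: -0.0001
gripper_force: 0.0
```

>>> step_arm(
  targets=[
    [[0.03,0,0],[0,0,0]],
    [[0.055,0,0],[0,0,0]],
    [[0.07,0,0],[0,0,0]],
    [[0.08,0,0],[0,0,0]],
    [[0.085,0,0],[0,0,0]],
    [[0.09,0,0],[0,0,0]],
    [[0.09,0,0],[0,0,0]],
  ],
)

```text
time_s: 46.88
position: [0.4394, 0.2304, 0.0437]
tool_rot: [[1.0, 0.001, 0.0], [0.001, -1.0, 0.0], [0.0, -0.0, -1.0]]
ft_force: [-0.5, -0.6, 0.4]
grip_width: -0.0001
gripper_force: 0.0
```

>>> step_arm(
  targets=[
    [[0.005,0,0],[0,0,0]],
    [[0.005,0,0],[0,0,0]],
  ],
)

```text
time_s: 47.05
position: [0.4398, 0.2303, 0.0434]
tool_rot: [[1.0, 0.002, -0.002], [0.002, -1.0, -0.0], [-0.002, 0.0, -1.0]]
ft_force: [-3.8, -0.7, 1.6]
grip_width: -0.0001
gripper_force: 1.8
```

>>> step_arm(
  targets=[
    [[0.003,0,0],[0,0,0]],
    [[0.003,0,0],[0,0,0]],
  ],
)

```text
time_s: 47.22
position: [0.4399, 0.2303, 0.0433]
tool_rot: [[1.0, 0.002, -0.004], [0.002, -1.0, -0.001], [-0.004, 0.001, -1.0]]
ft_force: [-6.3, 0.4, 2.5]
grip_width: -0.0004
gripper_force: 3.5
```

All three layers are home on both fences. I now take the thrown-back presser again, turning the tool back so the fingers close along x.

>>> step_arm(
  targets=[
    [[-0.03,0,0],[0,0,0]],
    [[-0.03,0,-0.12],[0,0,0]],
    [[-0.03,0,-0.25],[0,0,0]],
    [[-0.03,0,-0.38],[0,0,0]],
    [[-0.03,0,-0.51],[0,0,0]],
    [[-0.03,0,-0.64],[0,0,0]],
    [[-0.03,0,-0.72],[0,0,0]],
    [[-0.03,0,-0.72],[0,0,0]],
  ],
  jaw=85,
)

```text
time_s: 47.88
position: [0.434, 0.2309, 0.2648]
tool_rot: [[1.0, 0.002, 0.011], [0.002, -1.0, 0.003], [0.011, -0.003, -1.0]]
ft_force: [-0.4, 0.1, -0.2]
grip_width: 0.085
gripper_force: 0.0
```

>>> step_arm(
  targets=[
    [[0.05,-0.1,0],[0,0,-0.15]],
    [[0.1,-0.2,0],[0,0,-0.3]],
    [[0.15,-0.3,0],[0,0,-0.45]],
    [[0.2,-0.4,0],[0,0,-0.6]],
    [[0.25,-0.5,0],[0,0,-0.75]],
    [[0.28,-0.588,0],[0,0,-0.9]],
    [[0.28,-0.588,0],[0,0,-1]],
    [[0.28,-0.588,0],[0,0,-1]],
    [[0.28,-0.588,0],[0,0,-1]],
  ],
)

```text
time_s: 48.63
position: [0.5161, 0.4068, 0.2586]
tool_rot: [[0.708, 0.706, -0.001], [0.706, -0.708, -0.001], [-0.001, -0.0, -1.0]]
ft_force: [0.2, -0.3, -0.2]
grip_width: 0.085
gripper_force: 0.0
```

>>> step_arm(
  targets=[
    [[0,0,0],[0,0,-0.15]],
    [[0,0,0],[0,0,-0.3]],
    [[0,0,0],[0,0,-0.45]],
    [[0,0,0],[0,0,-0.6]],
    [[0,0,0],[0,0,-0.75]],
    [[0,0,0],[0,0,-0.9]],
    [[0,0,0],[0,0,-1]],
    [[0,0,0],[0,0,-1]],
    [[0,0,0],[0,0,-1]],
  ],
)

```text
time_s: 49.38
position: [0.5163, 0.4062, 0.2598]
tool_rot: [[0.004, 1.0, 0.0], [1.0, -0.004, 0.0], [0.0, 0.0, -1.0]]
ft_force: [-0.6, -0.6, -0.6]
grip_width: 0.0852
gripper_force: 0.0
```

Run:
```python
from h import *
goto(.516,.407,.142,0)
for n in('side','top'):
    d=snap(n,n+'8.png'); print(n); blanks(d); C=cloud(d)
    m=(abs(C[...,0]-.515)<.05)&(abs(C[...,1]-.407)<.03)&(C[...,2]>.14)&(C[...,2]<.185)&(d['img'].max(-1)<90)
    if m.sum()>5: print('grip',m.sum(),C[m].mean(0),C[m].min(0),C[m].max(0))
im=[cv2.imread('pics/top8.png')[150:270,120:270],cv2.imread('pics/side8.png')[220:340,280:430]]
cv2.imwrite('pics/c8.png',np.hstack([cv2.resize(i,(400,320),interpolation=cv2.INTER_CUBIC) for i in im]))
```

```text
at [0.5163 0.4062 0.2598] az -0.20423026324868626 tilt [0.0003 0.0001] F [-0.6128 -0.5972 -0.5832] w 0.08524458384739834 t 49.3833 q [27.894  32.281  51.9026 -0.0047 95.7994 28.0977]
shift [ 0.0026 -0.0011  0.3926] turn [ 0.0004 -0.0001 -0.0045]
side
[347 269  18  19 220] c [0.4776 0.2291] size [0.057 0.052] ang 89.09 z 0.0491657503442418
[318 274  25  22 318] c [0.5474 0.2316] size [0.063 0.06 ] ang 89.56 z 0.04920943127222259
grip 196 [0.5185 0.4118 0.1675] [0.497  0.3967 0.1537] [0.5381 0.42   0.1741]
top
grip 117 [0.5137 0.4038 0.1683] [0.4922 0.3937 0.1545] [0.5353 0.4164 0.178 ]
```

View pics/c8.png

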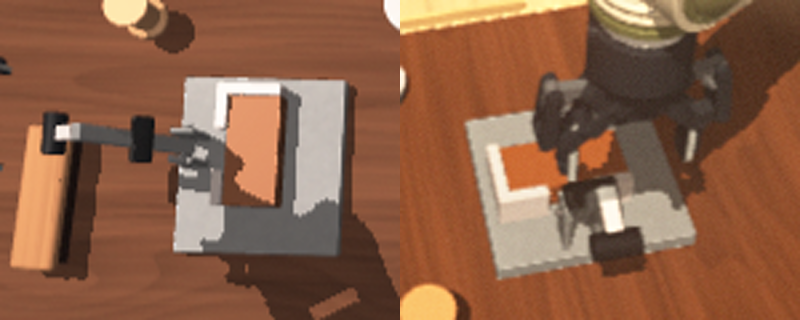

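Both views show the stack flush in the corner, and the bar at (0.516, 0.407, 0.16), as it should be. I grip it and check.

>>> step_arm(
  targets=[
    [[0.003,0,0.1],[0,0,0]],
    [[0.003,0,0.2],[0,0,0]],
    [[0.003,0,0.3],[0,0,0]],
    [[0.003,0,0.36],[0,0,0]],
    [[0.003,0,0.39],[0,0,0]],
    [[0.003,0,0.39],[0,0,0]],
    [[0.003,0,0.39],[0,0,0]],
  ],
)

```text
time_s: 50.07
position: [0.5168, 0.4079, 0.1434]
tool_rot: [[-0.0, 1.0, 0.001], [1.0, 0.0, 0.001], [0.001, 0.001, -1.0]]
ft_force: [-0.4, 0.5, 0.7]
grip_width: 0.085
gripper_force: 0.0
```

>>> step_arm(
  targets=[
    [[0,0,0],[0,0,0]],
    [[0,0,0],[0,0,0]],
    [[0,0,0],[0,0,0]],
    [[0,0,0],[0,0,0]],
    [[0,0,0],[0,0,0]],
    [[0,0,0],[0,0,0]],
    [[0,0,0],[0,0,0]],
    [[0,0,0],[0,0,0]],
  ],
  jaw=30,
  grip_force=30,
)

```text
time_s: 50.73
position: [0.5168, 0.4079, 0.1436]
tool_rot: [[-0.001, 1.0, 0.002], [1.0, 0.001, 0.001], [0.001, 0.002, -1.0]]
ft_force: [-0.8, -1.0, 6.8]
grip_width: 0.0437
gripper_force: 31.1
```

>>> step_arm(
  targets=[
    [[-0.035,0,-0.034],[0,0,0]],
    [[-0.073,0,-0.064],[0,0,0]],
    [[-0.114,0,-0.09],[0,0,0]],
    [[-0.157,0,-0.112],[0,0,0]],
    [[-0.202,0,-0.129],[0,0,0]],
    [[-0.249,0,-0.142],[0,0,0]],
    [[-0.297,0,-0.151],[0,0,0]],
    [[-0.345,0,-0.154],[0,0,0]],
    [[-0.394,0,-0.152],[0,0,0]],
    [[-0.442,0,-0.146],[0,0,0]],
  ],
)

```text
time_s: 51.57
position: [0.5161, 0.2736, 0.1867]
tool_rot: [[-0.001, 1.0, -0.0], [1.0, 0.001, 0.0], [0.0, -0.0, -1.0]]
ft_force: [-2.9, 2.1, 2.2]
grip_width: 0.0436
gripper_force: 32.3
```

>>> step_arm(
  targets=[
    [[-0.047,0,0.011],[0,0,0]],
    [[-0.093,0,0.027],[0,0,0]],
    [[-0.137,0,0.047],[0,0,0]],
    [[-0.179,0,0.071],[0,0,0]],
    [[-0.218,0,0.1],[0,0,0]],
    [[-0.254,0,0.132],[0,0,0]],
    [[-0.287,0,0.168],[0,0,0]],
    [[-0.316,0,0.207],[0,0,0]],
    [[-0.316,0,0.207],[0,0,0]],
  ],
)

```text
time_s: 52.32
position: [0.5155, 0.1768, 0.1221]
tool_rot: [[0.0, 1.0, -0.004], [1.0, -0.0, -0.004], [-0.004, -0.004, -1.0]]
ft_force: [-3.2, -5.8, 2.8]
grip_width: 0.0433
gripper_force: 39.9
```

Run:
```python
from h import *
goto(.516,.1673,.1224,0)
```

```text
at [0.5155 0.1768 0.1221] az -0.004758080850706765 tilt [-0.0044 -0.0035] F [-3.2424 -5.8184  2.797 ] w 0.04327093994552822 t 52.3167 q [ 6.5678 27.4012 84.6815 -0.186  68.1883  6.6416]
shift [-0.0318  0.0018 -0.0008] turn [-0.0055  0.0045 -0.0001]
```

>>> step_arm(
  targets=[
    [[-0.008,0,0.014],[0,0,0]],
    [[-0.016,0,0.028],[0,0,0]],
    [[-0.024,0,0.042],[0,0,0]],
    [[-0.031,0,0.054],[0,0,0]],
    [[-0.031,0,0.054],[0,0,0]],
  ],
)

```text
time_s: 52.73
position: [0.5154, 0.1685, 0.107]
tool_rot: [[-0.001, 1.0, -0.004], [1.0, 0.001, -0.003], [-0.003, -0.004, -1.0]]
ft_force: [-5.4, -6.5, 3.5]
grip_width: 0.0431
gripper_force: 42.0
```

>>> step_arm(
  targets=[
    [[0,0,0],[0,0,0]],
    [[0,0,0],[0,0,0]],
    [[0,0,0],[0,0,0]],
    [[0,0,0],[0,0,0]],
    [[0,0,0],[0,0,0]],
    [[0,0,0],[0,0,0]],
    [[0,0,0],[0,0,0]],
    [[0,0,0],[0,0,0]],
    [[0,0,0],[0,0,0]],
    [[0,0,0],[0,0,0]],
  ],
  jaw=85,
)

```text
time_s: 53.57
position: [0.5167, 0.1711, 0.108]
tool_rot: [[-0.002, 1.0, 0.0], [1.0, 0.002, -0.0], [-0.0, 0.0, -1.0]]
ft_force: [0.7, -0.0, 0.7]
grip_width: 0.0848
gripper_force: 0.0
```

>>> step_arm(
  targets=[
    [[0,0,-0.03],[0,0,0]],
    [[0,0,-0.1],[0,0,0]],
    [[0,0,-0.2],[0,0,0]],
    [[0,0,-0.32],[0,0,0]],
    [[-0.1,0,-0.45],[0,0,0]],
    [[-0.2,0,-0.5],[0,0,0]],
    [[-0.32,0,-0.5],[0,0,0]],
    [[-0.44,0,-0.5],[0,0,0]],
    [[-0.5,0,-0.5],[0,0,0]],
    [[-0.5,0,-0.5],[0,0,0]],
  ],
)

```text
time_s: 54.4
position: [0.5169, 0.018, 0.2588]
tool_rot: [[0.003, 1.0, 0.001], [1.0, -0.003, -0.001], [-0.001, 0.001, -1.0]]
ft_force: [-0.4, -0.6, 0.1]
grip_width: 0.0851
gripper_force: 0.0
```

Run:
```python
from h import *
goto(.516,.1673,.1224,0)
for n in('side','top'):
    d=snap(n,n+'9.png'); print(n); blanks(d); C=cloud(d)
    m=(abs(C[...,0]-.515)<.04)&(abs(C[...,1]-.163)<.03)&(C[...,2]>.08)&(C[...,2]<.17)&(d['img'].max(-1)<90)
    if m.sum()>5: print('grip',m.sum(),C[m].mean(0),np.percentile(C[m],98,0))
im=[cv2.imread('pics/top9.png')[150:270,140:290],cv2.imread('pics/side9.png')[220:340,280:430]]
cv2.imwrite('pics/c9.png',np.hstack([cv2.resize(i,(400,320),interpolation=cv2.INTER_CUBIC) for i in im]))
```

```text
at [0.5169 0.018  0.2588] az -0.15014333785128314 tilt [ 0.0007 -0.0009] F [-0.4282 -0.6244  0.1019] w 0.08510633757806116 t 54.4 q [-11.1186  17.3854  76.4773  -0.0431  86.0874 -10.9655]
shift [ 0.4982 -0.0048  0.4541] turn [ 0.0009  0.0012 -0.0033]
side
[345 269  20  22 219] c [0.4762 0.232 ] size [0.048 0.062] ang 0.12 z 0.049272067043761546
[318 273  23  23 280] c [0.5495 0.2313] size [0.064 0.056] ang 89.48 z 0.049226572389959145
grip 106 [0.5174 0.1734 0.1278] [0.5361 0.1805 0.1339]
top
grip 30 [0.5039 0.1578 0.12  ] [0.5235 0.1633 0.1306]
```

View pics/c9.png

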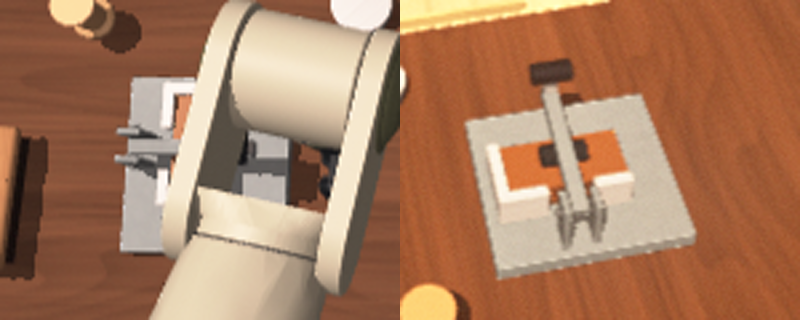

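The presser has come to rest: bar top 0.134, so centre about 0.122, which matches q of about 0.43 on three blanks. I clear the arm for a final check from above.

>>> step_arm(
  targets=[
    [[-0.3,0,0],[0,0,0]],
    [[-0.6,-0.1,0],[0,0,0]],
    [[-0.6,-0.2,0],[0,0,0]],
    [[-0.6,-0.2,0],[0,0,0]],
    [[-0.6,-0.2,0],[0,0,0]],
    [[-0.6,-0.2,0],[0,0,0]],
    [[-0.6,-0.2,0],[0,0,0]],
    [[-0.6,-0.2,0],[0,0,0]],
  ],
)

```text
time_s: 55.17
position: [0.4577, -0.1577, 0.2583]
tool_rot: [[-0.003, 1.0, 0.0], [1.0, 0.003, 0.0], [0.0, 0.0, -1.0]]
ft_force: [-0.5, 0.3, -0.7]
grip_width: 0.0851
gripper_force: 0.0
```

Run:
```python
from h import *
for n in('side','top'):
    d=snap(n,n+'10.png'); print(n); blanks(d)
im=[cv2.imread('pics/top10.png')[170:250,180:280],cv2.imread('pics/side10.png')[240:330,300:410]]
cv2.imwrite('pics/c10.png',np.hstack([cv2.resize(i,(400,320),interpolation=cv2.INTER_CUBIC) for i in im]))
```

```text
side
[345 269  20  21 216] c [0.4758 0.2321] size [0.049 0.062] ang 0.66 z 0.049391871350803605
[318 273  23  23 279] c [0.5501 0.2317] size [0.055 0.063] ang 0.07 z 0.04921855900137768
top
```

View pics/c10.png

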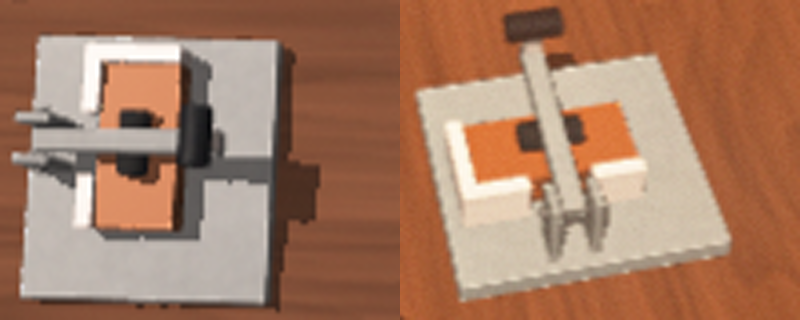

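The three-blank stack sits flush in the corner with the presser foot on top, and the robot is clear. I hand in.

```bash
python3 -c "
from h import *
print(close_job())"
```

```text
the job is handed in; nothing more can be done
None
```

I handed the job in at about 55 s: all three blanks present are stacked flat in the press, pushed against both fences, with the presser foot resting on the pile; the other things on the bench were left alone.

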